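# Close the steam station: find the cap's seat by feel, push and turn it home

### The job

Close the table steamer with its filler cap, which lies on its side on the counter: first stand the cap upright on the counter, wing up, and let go of it, so that it can be taken afresh from above. Then set it in the filler and turn it by feel until its three lugs drop into their slots, press it down against the sprung seal and turn it clockwise as far as the stop, so that it springs up into its catch and stays locked by itself when let go. Leave the other things on the counter where they are.

Things in the scene. Friction and masses are not known exactly. Their poses are not given: they have to be found in the camera images.
- cap_center (a point): Centre of the loose filler cap (0.11 to 0.18 kg; grey wing and disc, bare steel plug and lugs), half-way up its 62 mm length. Own z: the cap's axis, from plug to wing; own x: along the wing. It starts on its side: own z level, wing in an upright plane, centre 34 mm above the counter. Standing on its plug (flat end 27 mm across) the centre is 31 mm up.
- cap_wing (a point): Middle of the cap's wing, 16 mm from cap_center on own z: a flat bar 68 mm long (own x), 16 mm thick (own y: pinch it across this) and 30 mm high (own z), rising from the flat top of a disc 68 mm across and 10 mm thick. Axes as cap_center; either way round is alike for the grip.
- cap_lugs (a point): On the cap's axis, level with the underside of its three lugs (7 mm wide, 5 mm high, reaching 25 mm from the axis; one on own +x, the others 120 degrees on). The plug, 34 mm across, goes on 6 mm below them, its end chamfered; the disc's underside is 16 mm above. Axes as cap_center.
- filler (a point): On the upright axis of the steamer's filler, 125 mm above the counter, level with the top of the steel collar inside the round boss. Own x, y, z: the steamer's. The collar's bore is 36 mm across, with three slots 120 degrees apart, at an unknown angle to be found by feel (any 120 degree sweep meets them; lugs enter within about 5 degrees either way).
- filler_in (a point): On the filler's axis, 12 mm below the collar's top. Height of cap_lugs above the filler point is 0 mm while the lugs ride on the collar, -5 mm dropped into the slots with the disc on the seal, -11 mm or lower (13 at most) to pass under the collar, about -8 mm locked. Once dropped in and pressed down the cap turns only clockwise, 54 degrees, to a solid stop.
- seal (a joint): How far the sprung black seal ring (52 to 66 mm across) on the collar is pressed down, in m: 0 free, about 0.003 under a locked cap, 0.006 to 0.008 while the lugs pass under the collar (0.008: end stop). It takes 2 N to start and 1 N more for each mm.
- steamer: Table steam station, white and grey, fixed: 180 x 240 mm, top 100 mm above the counter; origin under its centre; front panel faces own -x. The filler boss, 90 mm across, stands at own x -10, y -55 mm, its rim 3 mm below the filler point; a rubber iron rest is on the other half of the top.
- button_box: small pale card box of buttons, 55 x 85 x 30 mm; a bystander to be left alone (origin: centre of its underside)
- thread_navy: small dark spool of sewing thread, 28 mm across, 48 mm tall, standing; a bystander to be left alone (origin: centre of its underside)
- thread_white: small pale spool of sewing thread, 28 mm across, 48 mm tall, standing; a bystander to be left alone (origin: centre of its underside)
- pin_tin: round flat tin, 69 mm across, 26 mm tall; a bystander to be left alone (origin: centre of its underside)
- mask_tape: flat roll of tape, about 103 mm across, 25 mm tall; a bystander to be left alone (origin: centre of its underside)
- tag_gun: tagging gun lying flat, 116 x 169 x 24 mm; a bystander to be left alone (origin: centre of its underside)
- cap: The same cap; origin at the centre of its plug's flat end, axes as cap_center

How it is judged:
By the outcome, as a careful person would: the job done as asked, in the order asked, and still so for the second after the job is handed in, with the robot touching nothing.
It also fails if it takes over 72 s, if anything falls off the work surface, if the arm or the gripper's body presses on something with over 40 N, if the wrist force passes 120 N, or if a joint passes its speed limit or range.

### The arm

A 7-joint arm with a two-finger parallel gripper is mounted at the origin on a cart in front of the work surface, level with it; the furniture and walls round the work are solid. World frame = base frame: x ahead of the robot, y to its left, z up, the work surface at z = 0. Lengths are in m, angles in degrees, forces in N, time in s.
With the tool pointing down it reaches from about 0.4 to 0.925 m from the base axis. Payload 4.1 kg.
Tool frame: the origin (TCP) lies midway between the tips of the shut fingers; the grasp point (between the pads) lies 19 mm behind it; x points along the fingers, z is the direction in which the jaws open and shut, and the axes are right-handed (so a half turn about x gives the same grasp; the last joint's range is limited). The gripper opens to 85 mm and grips with 20 to 120 N. Pads are 22 mm wide; open, the fingers measure 114 mm over their backs; the gripper's body (76 mm by 85 mm) begins 54 mm behind the grasp point. The pads swing forward as they close: fully open they stand 13 mm farther back than shut.
Start: joints at [-75.573, 22.827, 2.584, 88.041, -1.071, 69.15, -2.905], TCP at [0.223, 0.61, 0.231] pointing down, gripper open.
Joint ranges: [-161.44, 161.44], [-28.35, 127.94], [-78.24, 83.42], [0, 140.83], [-78.03, 258.03], [13.02, 114.36], [-168.23, 168.23]. Speed limits (degrees/s): [147.25, 147.25, 180, 180, 180, 180, 180].

### API

Orientations are given as a 3x3 rotation matrix whose columns are the frame's x, y, z axes.
In Python, from rig import env, imaging gives the robot as it stands. The module is installed in compiled form; this text tells all that it offers.
- The arm moves only by the tool servo_tool, never from a script. Its argument "series" is a list of rows, each an object of numbers: "dx", "dy", "dz": the shift along the world's x, y, z in cm; "spin": the turn about the world's z in degrees. A call has 1 to 5 rows; each row is the pose to reach, as a shift and turn from the pose commanded when the call began; what a row does not reach only later rows make up. A row lasts 1/10 s, in which the tool goes at most 50 mm and 8.59 degrees, less where a joint would pass 70% of its speed; a pose out of reach is approached as far as the arm can. A call with a gripper value outside its range is refused whole. "claw" is the finger opening in cm, from 0 to 8.54, set as the call begins (left out, the last holds). The fingers move at their own pace and stop on an object; the grip force is fixed at half the most. Time passes only in rows, so rows that repeat a pose let the fingers close. It gives the time, the measured TCP pose, the force and the opening at its end, in the units of the state.
- env.get_state(): the state, without advancing time (a new reading comes with each control period).
- imaging.get_image(name): name is "scene" or "top" or "wrist"; returns a dict with "color" (400x640x3 uint8, red, green, blue), "depth" (400x640 float32, m along the optical axis (not along the pixel's ray), 0 where there is no reading), "fx", "fy", "cx", "cy" (pixels), "eye" and "attitude" of the camera in the world. Camera axes: x right, y down, z forward; pixel columns grow to the right and rows downward; lengths in m; the calibration is good to about 2 mm. A picture is of the moment at which its call begins.
- env.sign_off(): hands the job in, once; it reports no verdict.
The state is a dict: "time_s": time; "joint_pos": joint angles; "qd": joint speeds; "joint_efforts": joint torques, N m; "eef_pos": TCP position; "orientation": TCP orientation; "wrist_force": force on the tool from outside, world axes, zero at the start; "torque": the same for the moment, N m; "grip_width": finger opening in m.
Only numpy, scipy, OpenCV 4.12 (cv2) and the standard library are available. Lean on these libraries where they do the work, as an engineer would, in place of code of your own. Each camera call takes 0.05 s, during which the arm holds its last target.

## Working session

There is one attempt and no reset: what is moved stays moved. The work goes in short steps, Python scripts to look and compute and a tool call to move; the robot and the scene stay as the last step left them, time stands still between calls to the robot, and variables do not carry over. Pictures are saved under pics/ and viewed, and the job is handed in when it is done.

Besides the shell and the picture viewer there is one more tool, called after "Emit:" as name([rows], argument=value, ...), one row to a line, values as JSON. servo_tool: Moves the arm, as the interface text tells. Its arguments: {"type":"object","properties":{"series":{"type":"array"},"claw":{"type":"number"}},"required":["series"]}

```bash
mkdir -p pics; ls
python3 - <<'E'
from rig import env, imaging
import cv2, numpy as np, pickle
s=env.get_state()
for k in s: print(k, np.round(s[k],3).tolist())
for n in ["scene","top","wrist"]:
    im=imaging.get_image(n); pickle.dump(im,open(f'{n}0.pkl','wb'))
    cv2.imwrite(f'pics/{n}0.png',im['color'][:,:,::-1])
    print(n,im['fx'],im['fy'],im['cx'],im['cy'],np.round(im['eye'],3),np.round(im['attitude'],3).tolist())
E
```

```text
pics
time_s 0.0
joint_pos [-75.573, 22.873, 2.579, 88.114, -1.073, 69.152, -2.904]
qd [-0.004, -0.123, -0.095, 0.031, -0.047, 0.199, 0.071]
joint_efforts [0.0, -47.512, 1.365, -25.422, 0.012, 0.01, -0.0]
eef_pos [0.223, 0.61, 0.23]
orientation [[-0.001, -0.939, 0.344], [-0.002, 0.344, 0.939], [-1.0, -0.0, -0.002]]
wrist_force [-0.102, -0.131, 0.884]
torque [0.033, 0.027, 0.006]
grip_width 0.085
scene 457.837343688004 457.837343688004 318.04339339979447 202.49297766917448 [-0.196 -0.86   0.852] [[0.775, -0.341, 0.532], [-0.632, -0.436, 0.64], [0.014, -0.833, -0.554]]
top 500.84797811677635 500.84797811677635 322.2574283800593 200.90059015982007 [ 0.334 -0.015  1.758] [[-0.013, -0.991, 0.135], [-1.0, 0.015, 0.012], [-0.014, -0.135, -0.991]]
wrist 332.0937245363527 332.0937245363527 317.407733338204 199.04936464334241 [0.147 0.637 0.373] [[0.344, 0.892, 0.292], [0.939, -0.326, -0.109], [-0.002, 0.312, -0.95]]
```

View pics/scene0.png

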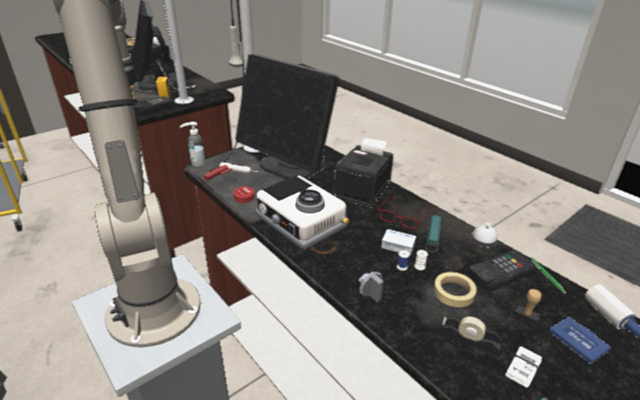

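View pics/top0.png

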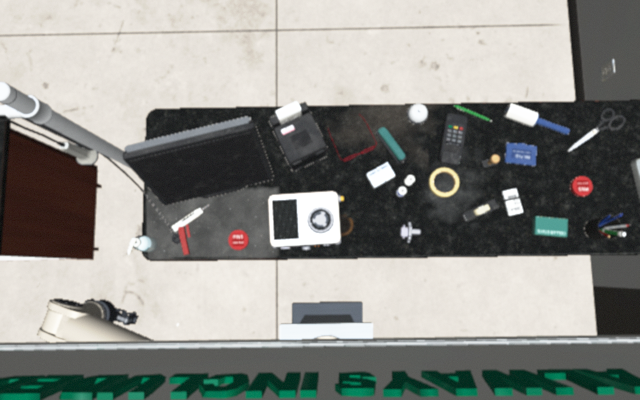

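View pics/wrist0.png

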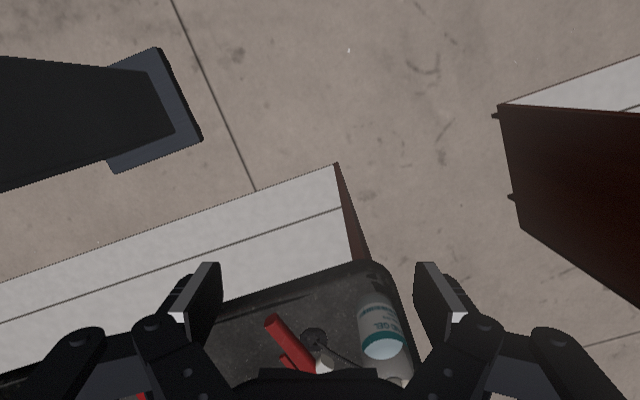

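The scene view shows the cap on its side at about (371,286) and the filler boss at about (312,198). The top view shows the cap at (409,231) and the filler at (320,219). Next I'll measure both.

```bash
cat > h.py <<'E'
import numpy as np,cv2,pickle
def cloud(im):
    d=im['depth'];h,w=d.shape;u,v=np.meshgrid(np.arange(w),np.arange(h))
    p=np.stack([(u-im['cx'])/im['fx']*d,(v-im['cy'])/im['fy']*d,d],-1)
    P=p@np.array(im['attitude']).T+np.array(im['eye']); P[d==0]=np.nan
    return P
def ray(im,u,v,z):
    r=np.array(im['attitude'])@np.array([(u-im['cx'])/im['fx'],(v-im['cy'])/im['fy'],1.]);e=np.array(im['eye'])
    return e+r*(z-e[2])/r[2]
def proj(im,p):
    q=np.array(im['attitude']).T@(np.array(p)-np.array(im['eye'])); return im['fx']*q[0]/q[2]+im['cx'],im['fy']*q[1]/q[2]+im['cy']
E
python3 - <<'E'
from h import *
for n,(u0,v0,u1,v1),z in [("top",(370,200,450,260),6),("scene",(335,250,415,320),7)]:
    im=pickle.load(open(n+'0.pkl','rb'));P=cloud(im)
    cv2.imwrite(f'pics/{n}_cap.png',cv2.resize(im['color'][v0:v1,u0:u1,::-1],None,fx=z,fy=z,interpolation=cv2.INTER_CUBIC))
    sub=P[v0:v1,u0:u1].reshape(-1,3); 
    m=sub[:,2]>0.01; q=sub[m]; print(n,m.sum(),q.mean(0),q.min(0),q.max(0))
    xy=q[:,:2]-q[:,:2].mean(0); w,V=np.linalg.eigh(xy.T@xy/len(xy)); print(np.sqrt(w),V)
    for lo in (0.04,0.055): 
        k=q[q[:,2]>lo]; 
        if len(k): print(lo,len(k),k.mean(0),k.min(0),k.max(0))
# filler
im=pickle.load(open('top0.pkl','rb'));P=cloud(im)
v0,v1,u0,u1=185,255,262,350
cv2.imwrite('pics/top_fill.png',cv2.resize(im['color'][v0:v1,u0:u1,::-1],None,fx=7,fy=7,interpolation=cv2.INTER_CUBIC))
im=pickle.load(open('scene0.pkl','rb'))
cv2.imwrite('pics/scene_fill.png',cv2.resize(im['color'][170:250,250:360,::-1],None,fx=7,fy=7,interpolation=cv2.INTER_CUBIC))
print('rough',ray(pickle.load(open('top0.pkl','rb')),320,219,.122))
E
```

```text
top 276 [ 0.46428816 -0.29068126  0.04425785] [ 0.38271803 -0.43159008  0.01003758] [ 0.56652479 -0.16360526  0.07677072]
[0.03073118 0.04571808] [[-0.93552823 -0.35325193]
 [-0.35325193  0.93552823]]
0.04 182 [ 0.45934799 -0.28656987  0.0582943 ] [ 0.4257738  -0.32237095  0.04015789] [ 0.49072294 -0.26148056  0.07677072]
0.055 108 [ 0.45873396 -0.29516375  0.065205  ] [ 0.43195935 -0.32237095  0.0558361 ] [ 0.48977087 -0.26311448  0.07677072]
scene 674 [ 0.48716985 -0.29315571  0.0432972 ] [ 0.42332384 -0.32577212  0.01003069] [ 0.66090532 -0.22251522  0.0729938 ]
[0.01469704 0.06851613] [[ 0.19327603 -0.98114442]
 [-0.98114442 -0.19327603]]
0.04 399 [ 0.4773802  -0.29380743  0.05581204] [ 0.42421555 -0.32577212  0.04005258] [ 0.61666317 -0.25928772  0.0729938 ]
0.055 181 [ 0.45399631 -0.30172248  0.0649096 ] [ 0.42997912 -0.32577212  0.05514893] [ 0.48585393 -0.28153034  0.0729938 ]
rough [0.49775225 0.01310956 0.122     ]
```

View pics/top_cap.png

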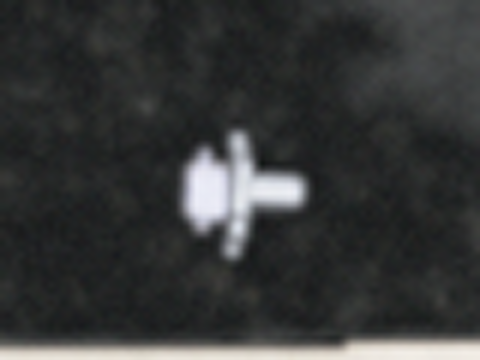

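View pics/scene_cap.png

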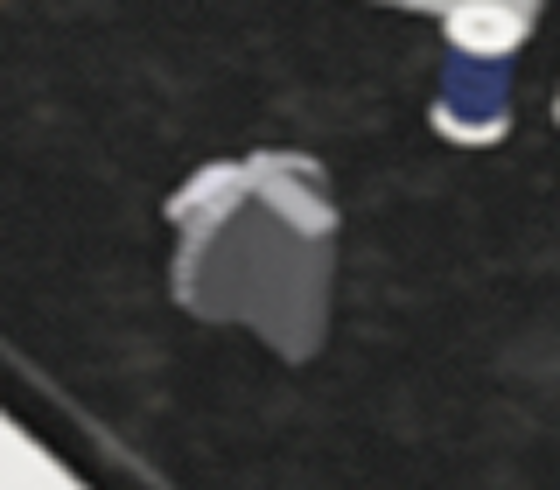

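View pics/top_fill.png

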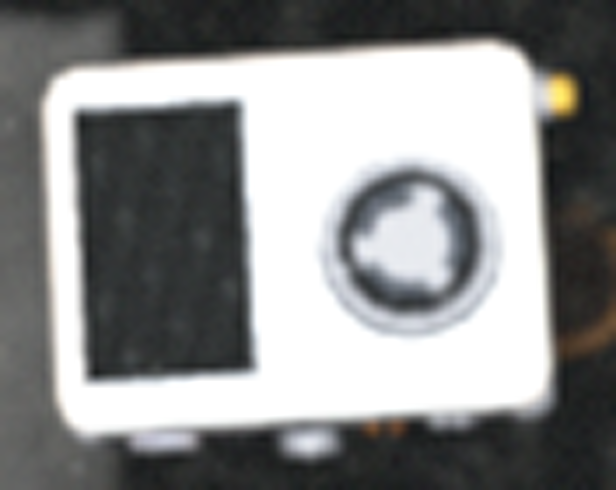

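View pics/scene_fill.png

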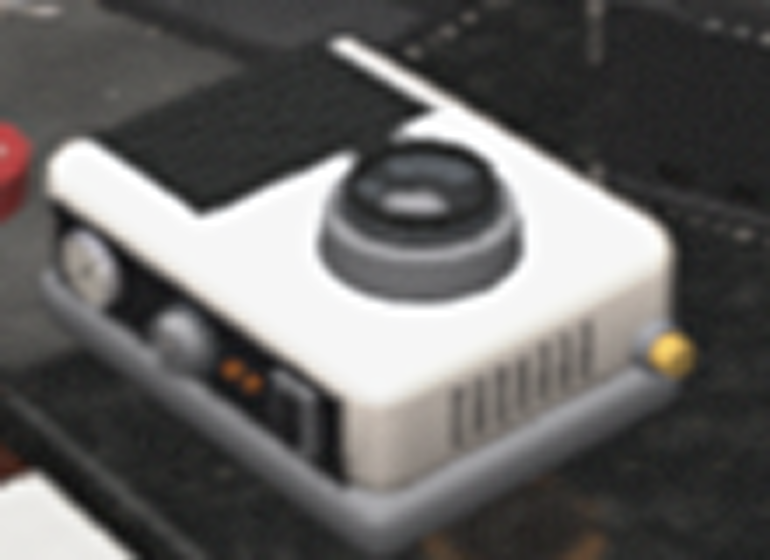

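The top view shows the cap with its plug to the left (+y) and its wing to the right (−y). The slots show faintly inside the filler. I'll check the corridor heights before moving over for a wrist view.

Run:
```python
from h import *
im=pickle.load(open('top0.pkl','rb'));P=cloud(im).reshape(-1,3);P=P[~np.isnan(P[:,0])]
for y in np.arange(-.4,.7,.1):
    r=[]
    for x in np.arange(.25,.75,.1):
        m=(abs(P[:,0]-x)<.05)&(abs(P[:,1]-y)<.05); r.append(round(float(P[m,2].max()),2) if m.any() else None)
    print(round(y,1),r)
# cap features from top view px at heights
print('wing end top',ray(im,370+305/6,200+190/6,.068)); print('wing base',ray(im,370+248/6,200+190/6,.068))
print('disc',ray(im,370+235/6,200+192/6,.05),'plug end',ray(im,370+182/6,200+190/6,.045))
print('filler',ray(im,262+410/7,185+245/7,.122))
```

```text
-0.4 [1.19, 0.01, 0.01, 0.04, 0.05]
-0.3 [1.35, 0.01, 0.08, 0.06, 0.06]
-0.2 [1.35, 0.01, 0.02, 0.01, 0.04]
-0.1 [1.34, 0.01, 0.09, 0.08, 0.01]
-0.0 [1.34, 0.01, 0.15, 0.15, 0.02]
0.1 [1.34, 0.01, 0.13, 0.12, 0.14]
0.2 [1.33, 0.02, 0.11, 0.12, 0.34]
0.3 [1.33, 0.01, 0.04, 0.02, 0.39]
0.4 [1.19, 0.01, 0.02, 0.17, 0.4]
0.5 [1.03, 0.03, 0.04, 0.23, 0.4]
0.6 [0.64, 0.17, 0.18, 0.02, 0.87]
wing end top [ 0.45550201 -0.3251156   0.068     ]
wing base [ 0.45594209 -0.29319453  0.068     ]
disc [ 0.45620642 -0.28875267  0.05      ] plug end [ 0.45811805 -0.25949015  0.045     ]
filler [0.49443133 0.01127483 0.122     ]
```

Emit:
servo_tool([
  {"dx": 4,"dy": -3,"dz": 2},
  {"dx": 9,"dy": -7,"dz": 4},
  {"dx": 13,"dy": -11,"dz": 5},
  {"dx": 16,"dy": -15,"dz": 5},
  {"dx": 19,"dy": -19,"dz": 5},
])

```text
invalid input at $.series[0]: expected keys dx, dy, dz, spin
```

Emit:
servo_tool([
  {"dx": 4,"dy": -3,"dz": 2,"spin": 0},
  {"dx": 8,"dy": -6,"dz": 4,"spin": 0},
  {"dx": 12,"dy": -9,"dz": 5,"spin": 0},
  {"dx": 15,"dy": -13,"dz": 5,"spin": 0},
  {"dx": 18,"dy": -17,"dz": 5,"spin": 0},
])

```text
time_s: 0.65
eef_pos: [0.4, 0.4455, 0.2817]
orientation: [[0.001, -0.939, 0.344], [0.001, 0.344, 0.939], [-1.0, -0.001, 0.001]]
wrist_force: [2.2, 0.8, -0.5]
grip_width: 0.0855
```

Emit:
servo_tool([
  {"dx": 1,"dy": -5,"dz": 0,"spin": 5},
  {"dx": 2,"dy": -10,"dz": 0,"spin": 10},
  {"dx": 3,"dy": -15,"dz": 0,"spin": 15},
  {"dx": 4,"dy": -20,"dz": 0,"spin": 20},
  {"dx": 5,"dy": -25,"dz": 0,"spin": 20},
])

```text
time_s: 1.15
eef_pos: [0.4474, 0.1996, 0.2812]
orientation: [[-0.0, -1.0, 0.0], [0.0, 0.0, 1.0], [-1.0, 0.0, 0.0]]
wrist_force: [0.8, -1.3, 0.1]
grip_width: 0.0856
```

Emit:
servo_tool([
  {"dx": 0,"dy": -5,"dz": 0,"spin": 0},
  {"dx": 0,"dy": -10,"dz": 0,"spin": 0},
  {"dx": 0,"dy": -15,"dz": 0,"spin": 0},
  {"dx": 0,"dy": -20,"dz": 0,"spin": 0},
  {"dx": 0,"dy": -25,"dz": 0,"spin": 0},
])

```text
time_s: 1.65
eef_pos: [0.4469, -0.0502, 0.2813]
orientation: [[0.0, -1.0, 0.002], [0.001, 0.002, 1.0], [-1.0, -0.0, 0.001]]
wrist_force: [0.7, -0.6, -0.5]
grip_width: 0.0854
```

Emit:
servo_tool([
  {"dx": 0,"dy": -5,"dz": 0,"spin": 0},
  {"dx": 0,"dy": -10,"dz": 0,"spin": 0},
  {"dx": 0,"dy": -15,"dz": 0,"spin": 0},
  {"dx": 0,"dy": -20,"dz": 0,"spin": 0},
  {"dx": 0,"dy": -24,"dz": 0,"spin": 0},
])

```text
time_s: 2.15
eef_pos: [0.4466, -0.2912, 0.2815]
orientation: [[0.0, -1.0, 0.004], [-0.001, 0.004, 1.0], [-1.0, -0.0, -0.001]]
wrist_force: [0.8, -0.1, -0.4]
grip_width: 0.085
```

```bash
cat > shot.py <<'E'
import sys
from rig import env, imaging
from h import *
def shot(n,tag,crop=None,z=1):
    im=imaging.get_image(n); pickle.dump(im,open(f'{tag}.pkl','wb'))
    c=im['color'][:,:,::-1]
    if crop: u0,v0,u1,v1=crop; c=c[v0:v1,u0:u1]
    cv2.imwrite(f'pics/{tag}.png',cv2.resize(c,None,fx=z,fy=z,interpolation=cv2.INTER_CUBIC)); return im
E
python3 - <<'E'
from shot import *
im=shot('wrist','w1'); s=env.get_state(); print(np.round(s['joint_pos'],1), np.round(im['eye'],3),im['attitude'])
E
```

```text
[ -8.4  11.3  43.7 100.7  -7.8  70.9 126.5] [ 0.366 -0.292  0.424] [[ 4.08948457e-03  9.49998477e-01  3.12227753e-01]
 [ 9.99991550e-01 -3.75415779e-03 -1.67507798e-03]
 [-4.19169280e-04  3.12231965e-01 -9.50005802e-01]]
```

View pics/w1.png

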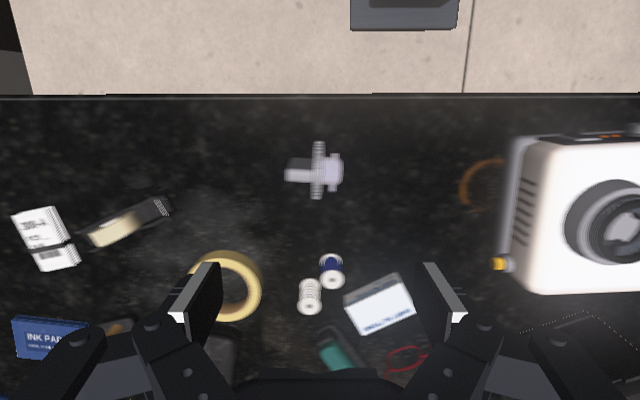

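The wrist view shows the cap at (315,170), with the wing at (298,170) and the plug at (335,170). The spools are at (310,295) and (331,268).

Run:
```python
from shot import *
im=shot('wrist','w2',(260,120,370,220),7)
P=cloud(im)[130:215,270:360].reshape(-1,3); q=P[(P[:,2]>.06)&(P[:,1]<-.293)]
print(len(q),q.mean(0),q.min(0),q.max(0)); xy=q[:,:2]-q[:,:2].mean(0);w,V=np.linalg.eigh(xy.T@xy/len(xy));print(np.sqrt(w),V)
q=P[P[:,2]>.012];print(len(q),q.mean(0),q.min(0),q.max(0))
```

```text
421 [ 0.45560989 -0.30759585  0.06686539] [ 0.44714178 -0.32392282  0.06001283] [ 0.47980652 -0.29361848  0.07044384]
[0.00557128 0.00929499] [[-0.96072747  0.27749364]
 [ 0.27749364  0.96072747]]
1679 [ 0.45311399 -0.29070596  0.05435197] [ 0.42256563 -0.32392282  0.01222065] [ 0.48942529 -0.26133287  0.07044384]
```

View pics/w2.png

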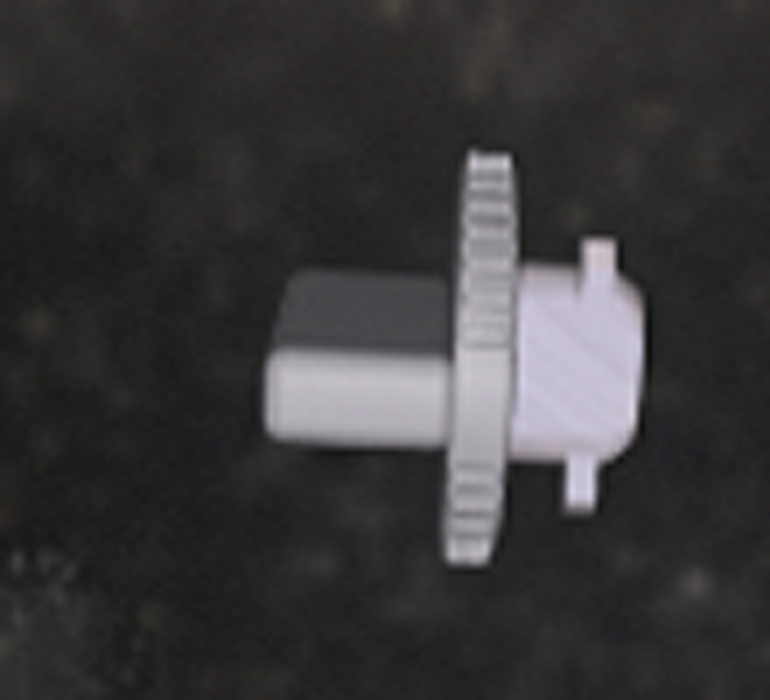

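Run:
```python
from h import *
im=pickle.load(open('w2.pkl','rb'))
for n,u,v,z in [('wing nearedge end',268,437,.068),('near edge disc',447,443,.068),('far edge end',272,352,.068),('far edge disc',447,352,.068),('disc top l',458,395,.068),('disc top r',508,397,.068),('lugA',602,240,.0465),('lugB',580,512,.0465),('plug end',643,380,.045)]:
    print(n,np.round(ray(im,260+u/7,120+v/7,z),4))
```

```text
wing nearedge end [ 0.4612 -0.3223  0.068 ]
near edge disc [ 0.4625 -0.2939  0.068 ]
far edge end [ 0.4474 -0.3213  0.068 ]
far edge disc [ 0.4477 -0.2938  0.068 ]
disc top l [ 0.4546 -0.2921  0.068 ]
disc top r [ 0.455  -0.2843  0.068 ]
lugA [ 0.4342 -0.2682  0.0465]
lugB [ 0.4808 -0.2712  0.0465]
plug end [ 0.4582 -0.2608  0.045 ]
```

Emit:
servo_tool([
  {"dx": 0.3,"dy": -4,"dz": -2,"spin": -2.5},
  {"dx": 0.6,"dy": -8,"dz": -7,"spin": -2.5},
  {"dx": 0.6,"dy": -8.4,"dz": -12,"spin": -2.5},
  {"dx": 0.6,"dy": -8.4,"dz": -17,"spin": -2.5},
  {"dx": 0.6,"dy": -8.4,"dz": -20.5,"spin": -2.5},
], claw=0)

```text
time_s: 2.75
eef_pos: [0.4533, -0.3717, 0.074]
orientation: [[-0.0, -0.999, 0.046], [0.001, 0.046, 0.999], [-1.0, 0.0, 0.001]]
wrist_force: [1.2, -0.2, 0.3]
grip_width: 0.0123
```

Emit:
servo_tool([
  {"dx": 0,"dy": 0,"dz": -1,"spin": 0},
  {"dx": 0,"dy": 0,"dz": -1.8,"spin": 0},
  {"dx": 0,"dy": 0,"dz": -1.8,"spin": 0},
])

```text
time_s: 3.05
eef_pos: [0.4544, -0.3724, 0.0593]
orientation: [[0.001, -0.999, 0.045], [-0.001, 0.045, 0.999], [-1.0, -0.001, -0.001]]
wrist_force: [-0.6, 0.4, 0.6]
grip_width: -0.0
```

Run:
```python
from shot import *
shot('wrist','w3'); shot('scene','s3',(320,230,430,320),7)
print(np.round(env.get_state()['joint_pos'],1))
```

```text
[  7.3  32.1  37.  106.8 -25.1  49.2 144.3]
```

View pics/w3.png

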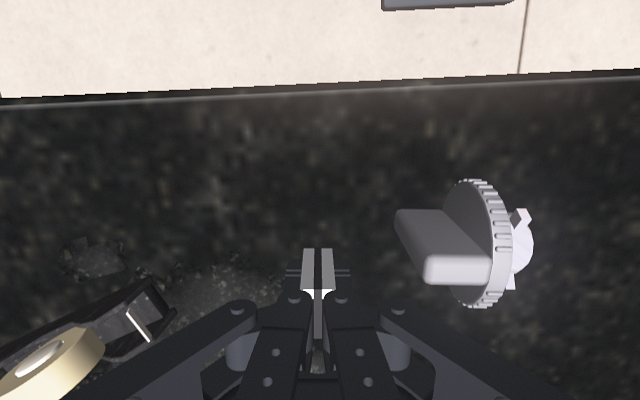

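View pics/s3.png

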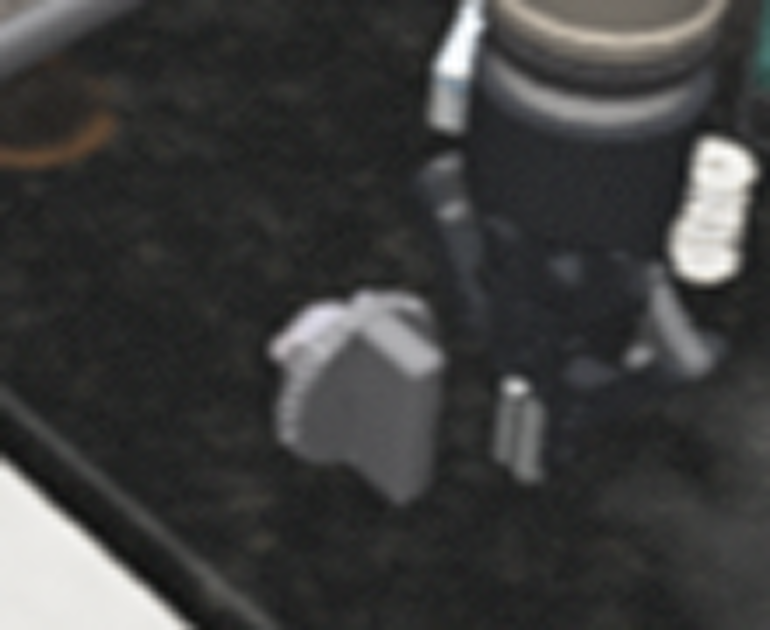

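The cap's wing end faces the closed fingers, and it is aligned in x. I'll push it over in small steps, rising slightly as it goes.

Emit:
servo_tool([
  {"dx": 0.1,"dy": 2,"dz": 0,"spin": 0},
  {"dx": 0.15,"dy": 3.5,"dz": 0,"spin": 0},
  {"dx": 0.2,"dy": 4.2,"dz": 0,"spin": 0},
  {"dx": 0.2,"dy": 4.9,"dz": 0,"spin": 0},
  {"dx": 0.25,"dy": 5.5,"dz": 0,"spin": 0},
])

```text
time_s: 3.65
eef_pos: [0.4562, -0.3169, 0.0588]
orientation: [[0.001, -0.999, 0.045], [-0.0, 0.045, 0.999], [-1.0, -0.001, -0.0]]
wrist_force: [-0.2, 0.3, 0.7]
grip_width: -0.0001
```

Run:
```python
from shot import *
shot('wrist','w4')
```

```text
(no output)
```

View pics/w4.png

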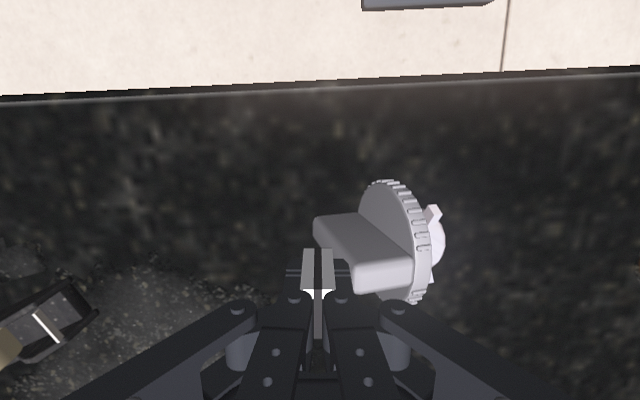

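The wing end has reached the fingertips at about (335,260) and starts to tip. I'll keep going.

Emit:
servo_tool([
  {"dx": 0.02,"dy": 0.4,"dz": 0,"spin": 0},
  {"dx": 0.04,"dy": 0.8,"dz": 0.1,"spin": 0},
  {"dx": 0.06,"dy": 1.2,"dz": 0.15,"spin": 0},
  {"dx": 0.08,"dy": 1.6,"dz": 0.25,"spin": 0},
  {"dx": 0.1,"dy": 2.0,"dz": 0.35,"spin": 0},
])

```text
time_s: 4.2
eef_pos: [0.4571, -0.2973, 0.062]
orientation: [[0.0, -0.999, 0.046], [-0.0, 0.046, 0.999], [-1.0, -0.0, -0.0]]
wrist_force: [-0.1, -1.7, -0.1]
grip_width: -0.0001
```

Run:
```python
from shot import *
shot('wrist','w5'); shot('scene','s5',(320,230,430,320),7)
```

```text
(no output)
```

View pics/w5.png

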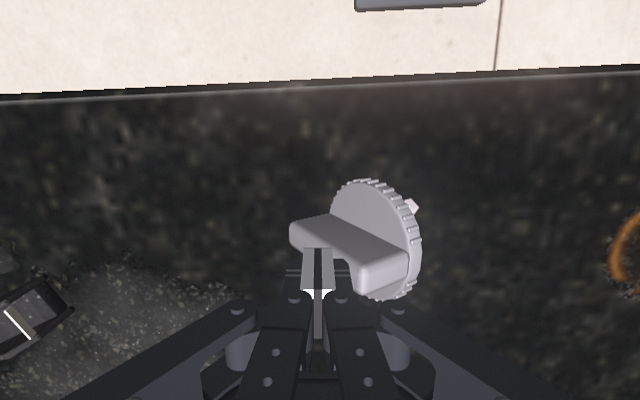

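View pics/s5.png

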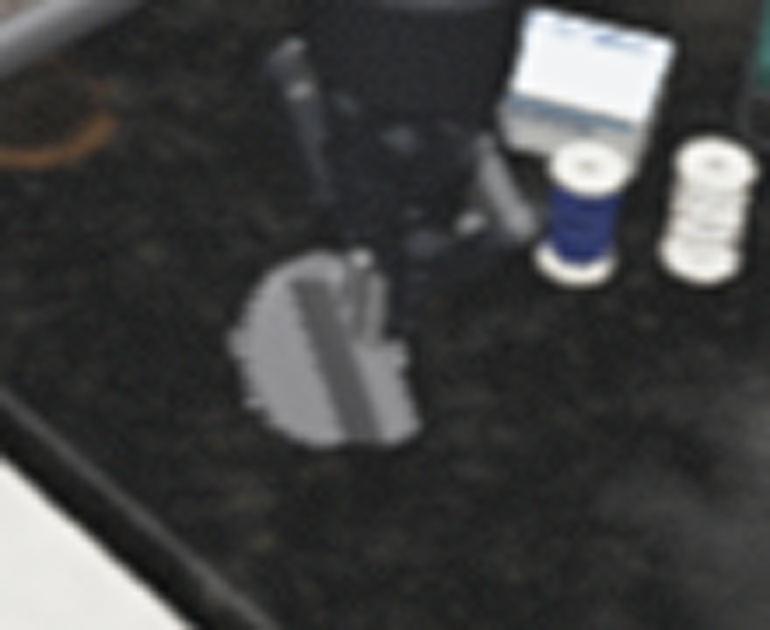

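It is tipping as planned; the disc face in the scene crop is well tilted. I'll keep pushing.

Emit:
servo_tool([
  {"dx": 0.02,"dy": 0.4,"dz": 0.1,"spin": 0},
  {"dx": 0.04,"dy": 0.8,"dz": 0.2,"spin": 0},
  {"dx": 0.06,"dy": 1.2,"dz": 0.3,"spin": 0},
  {"dx": 0.08,"dy": 1.6,"dz": 0.4,"spin": 0},
  {"dx": 0.1,"dy": 2.0,"dz": 0.5,"spin": 0},
])

```text
time_s: 4.8
eef_pos: [0.4579, -0.2765, 0.0667]
orientation: [[-0.0, -0.999, 0.045], [0.001, 0.045, 0.999], [-1.0, 0.0, 0.001]]
wrist_force: [0.6, 0.3, -0.6]
grip_width: -0.0001
```

Run:
```python
from shot import *
shot('wrist','w6'); shot('scene','s6',(320,230,430,320),7)
```

```text
(no output)
```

View pics/w6.png

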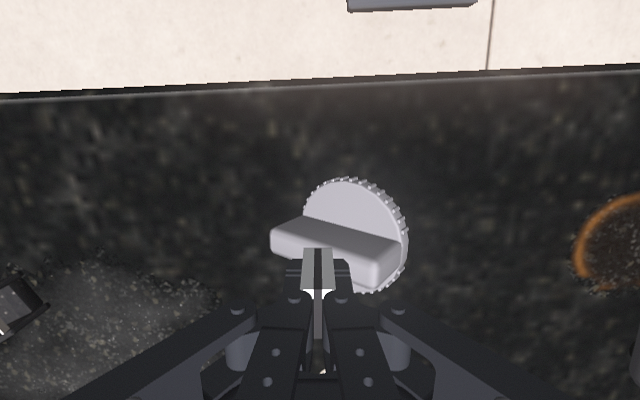

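View pics/s6.png

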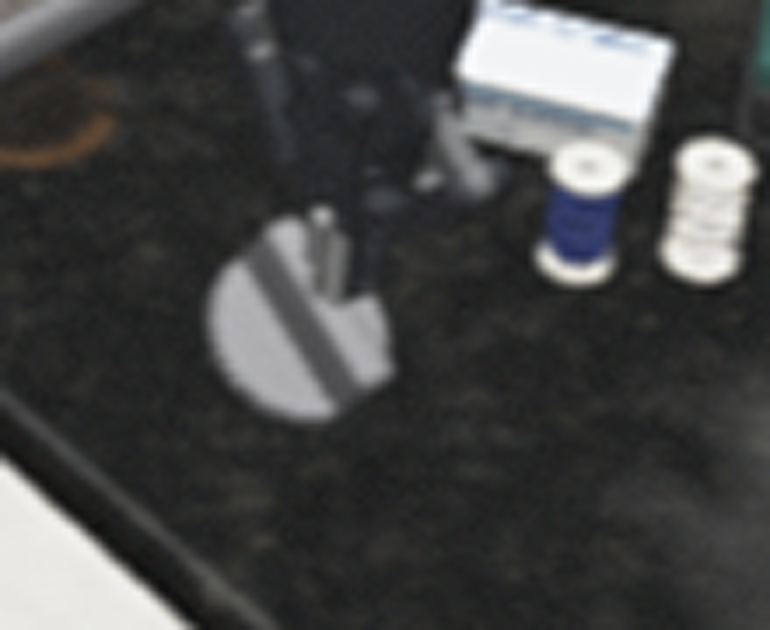

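It's now close to upright. The last part goes slower.

Emit:
servo_tool([
  {"dx": 0.01,"dy": 0.25,"dz": 0.1,"spin": 0},
  {"dx": 0.02,"dy": 0.5,"dz": 0.15,"spin": 0},
  {"dx": 0.03,"dy": 0.75,"dz": 0.2,"spin": 0},
  {"dx": 0.04,"dy": 1.0,"dz": 0.25,"spin": 0},
  {"dx": 0.05,"dy": 1.2,"dz": 0.3,"spin": 0},
])

```text
time_s: 5.4
eef_pos: [0.4585, -0.265, 0.0698]
orientation: [[-0.0, -0.999, 0.045], [0.0, 0.045, 0.999], [-1.0, 0.0, 0.0]]
wrist_force: [0.1, 0.5, -0.5]
grip_width: -0.0001
```

Run:
```python
from shot import *
shot('wrist','w7'); shot('scene','s7',(320,230,430,320),7)
```

```text
(no output)
```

View pics/w7.png

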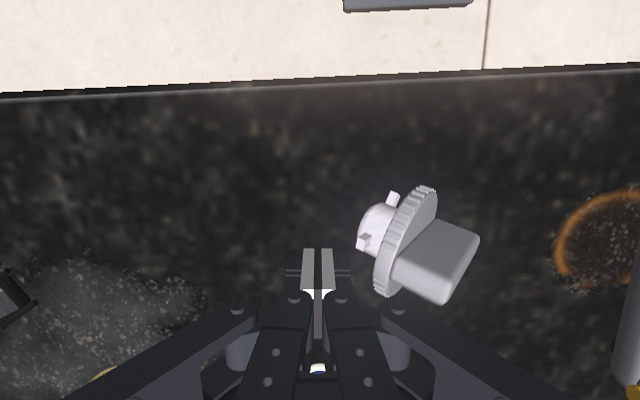

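View pics/s7.png

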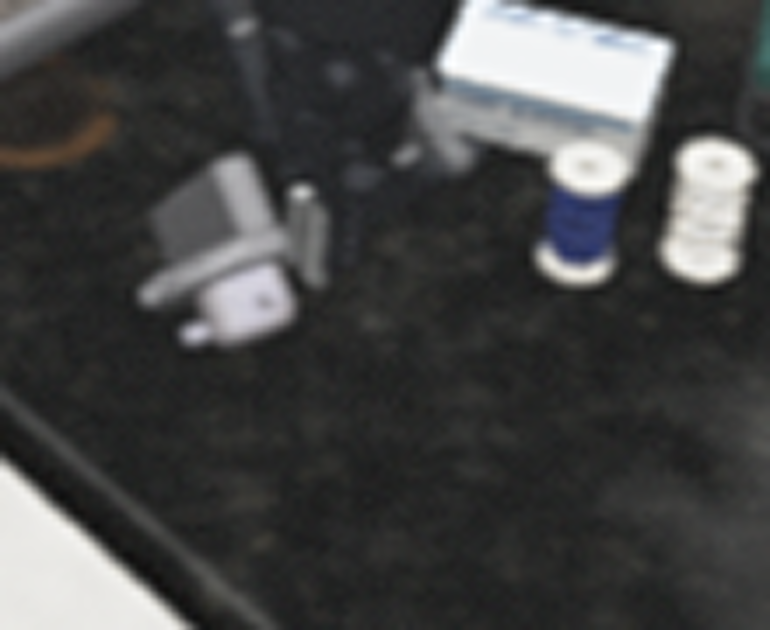

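The cap went over too far. It now lies the other way round, wing toward +y at about (435,265). I'll let it settle and measure again.

Emit:
servo_tool([
  {"dx": 0,"dy": -1,"dz": 2,"spin": 0},
  {"dx": 0,"dy": -2,"dz": 6,"spin": 0},
  {"dx": -1,"dy": -2,"dz": 11,"spin": 0},
  {"dx": -1,"dy": -2,"dz": 16,"spin": 0},
  {"dx": -1,"dy": 1,"dz": 18,"spin": 0},
], claw=8.5)

```text
time_s: 6.0
eef_pos: [0.449, -0.2608, 0.2549]
orientation: [[0.007, -0.999, 0.053], [-0.006, 0.053, 0.999], [-1.0, -0.008, -0.005]]
wrist_force: [0.8, -0.0, -0.5]
grip_width: 0.0721
```

Emit:
servo_tool([
  {"dx": 0,"dy": 2,"dz": 0,"spin": 0},
  {"dx": 0,"dy": 2,"dz": 0,"spin": 0},
])

```text
time_s: 6.2
eef_pos: [0.4494, -0.2324, 0.2504]
orientation: [[0.002, -0.999, 0.041], [0.002, 0.041, 0.999], [-1.0, -0.002, 0.002]]
wrist_force: [0.6, 0.7, -0.1]
grip_width: 0.0853
```

Run:
```python
from shot import *
im=shot('wrist','w8');
```

```text
(no output)
```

View pics/w8.png

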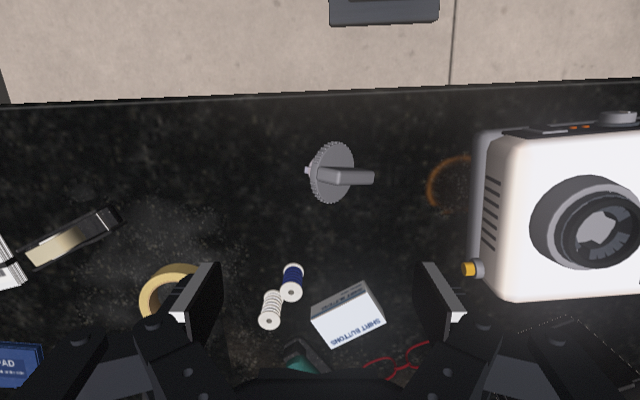

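Run:
```python
from shot import *
im=shot('wrist','w9',(285,120,395,220),7); shot('scene','s9',(310,210,420,300),7)
P=cloud(im)[125:215,295:385].reshape(-1,3); q=P[(P[:,2]>.012)]; print(q.mean(0),q.min(0),q.max(0))
q=q[q[:,2]>.05];print(len(q),q.mean(0),q.min(0),q.max(0))
print(np.round(env.get_state()['joint_pos'],1))
```

```text
[ 0.45467301 -0.21379419  0.04472185] [ 0.4237077  -0.24663677  0.01211454] [ 0.49355205 -0.16896845  0.07559241]
952 [ 0.45458378 -0.21844444  0.06083876] [ 0.43523492 -0.24116437  0.05003165] [ 0.47926599 -0.18779277  0.07559241]
[-17.8   9.5  46.  106.8  -7.4  66.8 118.1]
```

View pics/w9.png

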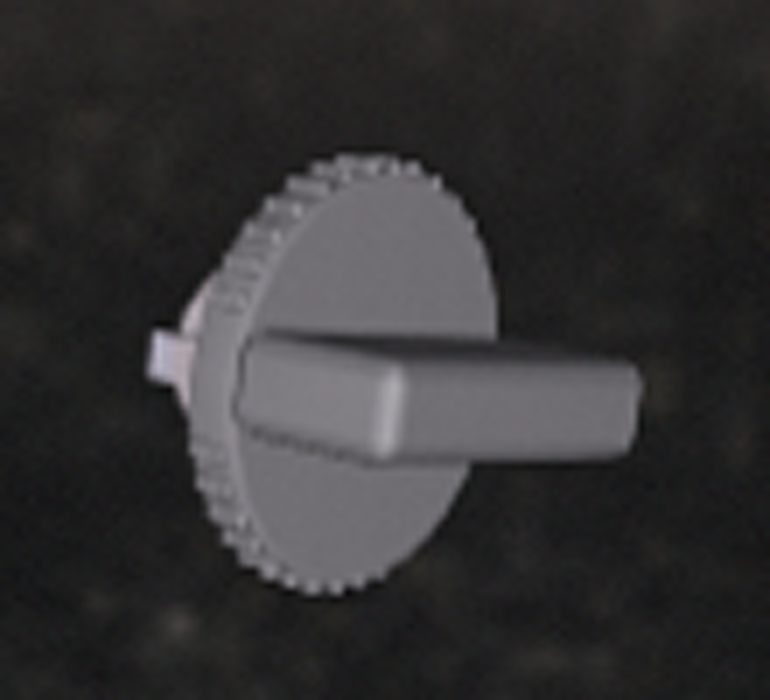

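View pics/s9.png

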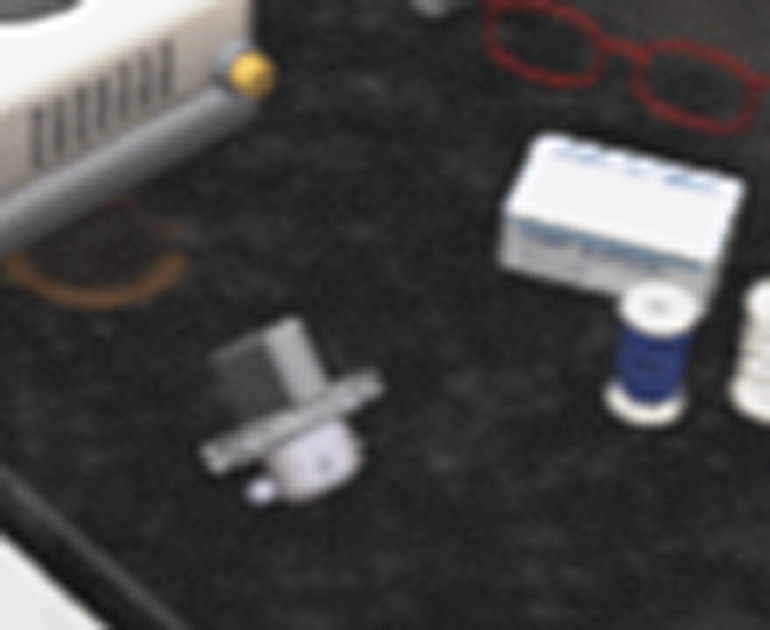

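The cap has settled in the half-tilted rest pose, on its disc rim and plug edge with the wing sloping up toward +y. In the wrist crop the wing's end face runs from (390,420) to (640,405), and one lug points −y at (160,355). I'll get the heading.

Run:
```python
from h import *
im=pickle.load(open('w9.pkl','rb')); P=cloud(im)
f=lambda u,v:(285+u/7,120+v/7)
for n,u,v in [('face top a',405,375),('face top b',405,445),('face low a',625,375),('face low b',622,445),('mid',515,410),('wing disc end',260,385),('disc',380,250),('disc low',400,540),('lug',160,355),('disc top pt',385,170),('disc bot pt',330,580)]:
    x,y=f(u,v); print(n,np.round(P[int(round(y)),int(round(x))],4))
import numpy as np
ys,xs=np.meshgrid(np.arange(50,66),np.arange(57,90)) # face px
us=np.arange(285+410//7,285+620//7); vs=np.arange(120+385//7,120+440//7)
F=P[np.ix_(vs,us)].reshape(-1,3); F=F[~np.isnan(F[:,0])]
c=F.mean(0);U,S,V=np.linalg.svd(F-c); n=V[2]*np.sign(V[2][2]); print('face',c,n,'elev',np.degrees(np.arcsin(n[2])),'az',np.degrees(np.arctan2(n[1],n[0])), S, V[0])
# disc top face plane
from itertools import product
m=[]
for (a,b) in [(380,250),(420,280),(350,280),(330,520),(400,540),(300,500),(430,250),(380,490)]:
    x,y=f(a,b); m.append(P[int(y),int(x)])
m=np.array(m);c=m.mean(0);U,S,V=np.linalg.svd(m-c);n=V[2]*np.sign(V[2][2]);print('disc',c,n,np.degrees(np.arcsin(n[2])),np.degrees(np.arctan2(n[1],n[0])),S)
```

```text
face top a [ 0.4482 -0.2094  0.0716]
face top b [ 0.4578 -0.2097  0.0741]
face low a [ 0.4599 -0.1719  0.0306]
face low b [ 0.4714 -0.1718  0.0313]
mid [ 0.4587 -0.1914  0.054 ]
wing disc end [ 0.4512 -0.2302  0.0598]
disc [ 0.4375 -0.2107  0.0325]
disc low [ 0.4867 -0.2079  0.0266]
lug [ 0.4526 -0.2454  0.0335]
disc top pt [ 0.4252 -0.209   0.0282]
disc bot pt [ 0.4892 -0.2201  0.0392]
face [ 0.45719946 -0.19286899  0.05539126] [0.0200592  0.73502471 0.67774354] elev 42.66756560561844 az 88.43675652602055 [0.22801619 0.03065524 0.00620968] [ 0.22058196  0.65792231 -0.72005682]
disc [ 0.45948188 -0.21200584  0.0319447 ] [0.03795854 0.73829328 0.67341085] 42.33086521589273 87.05679187907285 [0.05754555 0.02729491 0.0009895 ]
```

The axis is at 42.5° elevation and points to +y, and the wing is rolled about 13°. This time I'll push from the +y side with the tip at a constant 64 mm. The finger then ends just above the wing's trailing end and blocks any overshoot.

Emit:
servo_tool([
  {"dx": 0.3,"dy": 4,"dz": 0,"spin": 0},
  {"dx": 0.65,"dy": 7.2,"dz": -3,"spin": 0},
  {"dx": 0.65,"dy": 7.2,"dz": -8,"spin": 0},
  {"dx": 0.65,"dy": 7.2,"dz": -13,"spin": 0},
  {"dx": 0.65,"dy": 7.2,"dz": -16,"spin": 0},
], claw=0)

```text
time_s: 6.85
eef_pos: [0.4523, -0.1638, 0.0862]
orientation: [[-0.006, -0.999, 0.047], [-0.0, 0.047, 0.999], [-1.0, 0.006, -0.001]]
wrist_force: [-0.2, 0.2, -0.1]
grip_width: 0.0121
```

Emit:
servo_tool([
  {"dx": 0,"dy": 0,"dz": -1,"spin": 0},
  {"dx": 0,"dy": 0,"dz": -2.5,"spin": 0},
  {"dx": 0,"dy": 0,"dz": -2.6,"spin": 0},
])

```text
time_s: 7.15
eef_pos: [0.4543, -0.1642, 0.0631]
orientation: [[-0.002, -0.999, 0.047], [-0.0, 0.047, 0.999], [-1.0, 0.002, -0.001]]
wrist_force: [-0.5, 0.7, -0.6]
grip_width: 0.0001
```

Run:
```python
from shot import *
shot('wrist','w10'); shot('scene','s10',(300,200,410,290),7);print(env.get_state()['eef_pos'])
```

```text
[ 0.4554927  -0.16425867  0.06454492]
```

View pics/w10.png

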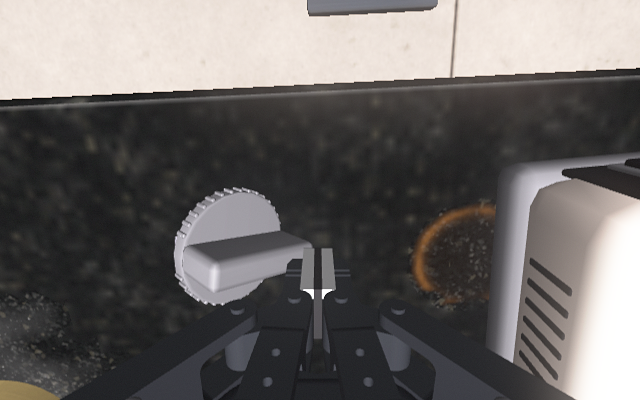

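View pics/s10.png

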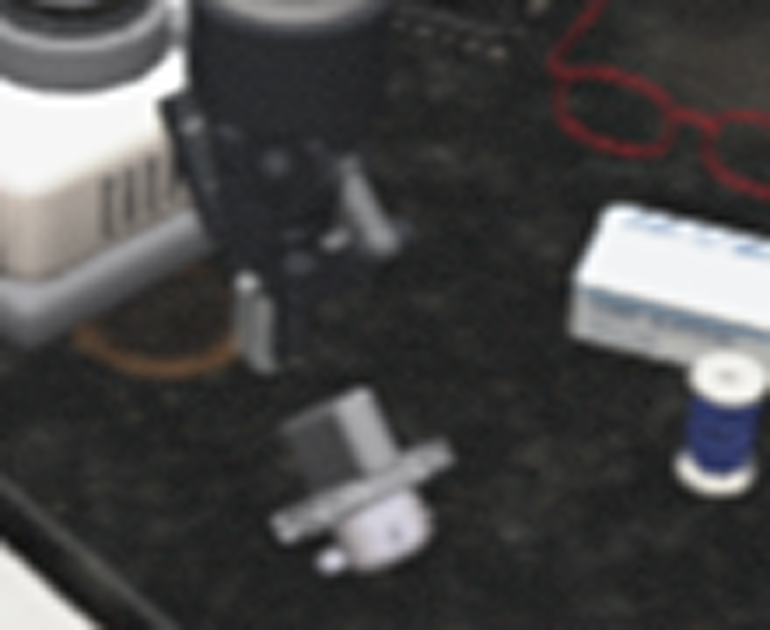

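Emit:
servo_tool([
  {"dx": -0.05,"dy": -1.5,"dz": 0,"spin": 0},
  {"dx": -0.1,"dy": -2.6,"dz": 0,"spin": 0},
  {"dx": -0.1,"dy": -2.9,"dz": 0,"spin": 0},
  {"dx": -0.1,"dy": -3.2,"dz": 0,"spin": 0},
  {"dx": -0.1,"dy": -3.5,"dz": 0,"spin": 0},
])

```text
time_s: 7.75
eef_pos: [0.4552, -0.1973, 0.0649]
orientation: [[0.002, -0.999, 0.045], [0.002, 0.045, 0.999], [-1.0, -0.002, 0.002]]
wrist_force: [-1.2, 4.8, 11.8]
grip_width: 0.0003
```

Run:
```python
from shot import *
shot('wrist','w11'); shot('scene','s11',(300,200,410,290),7);print(env.get_state()['eef_pos'])
```

```text
[ 0.45568787 -0.19757256  0.06523263]
```

View pics/w11.png

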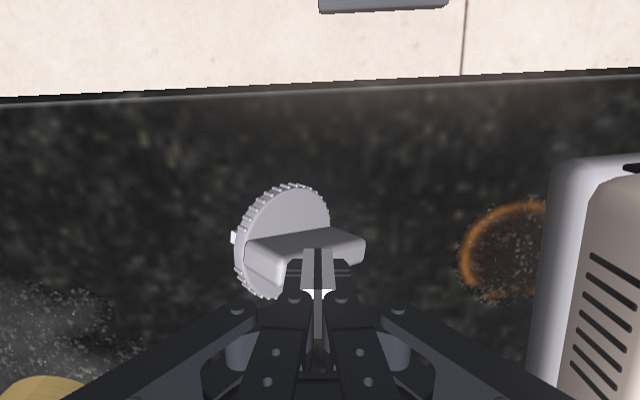

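View pics/s11.png

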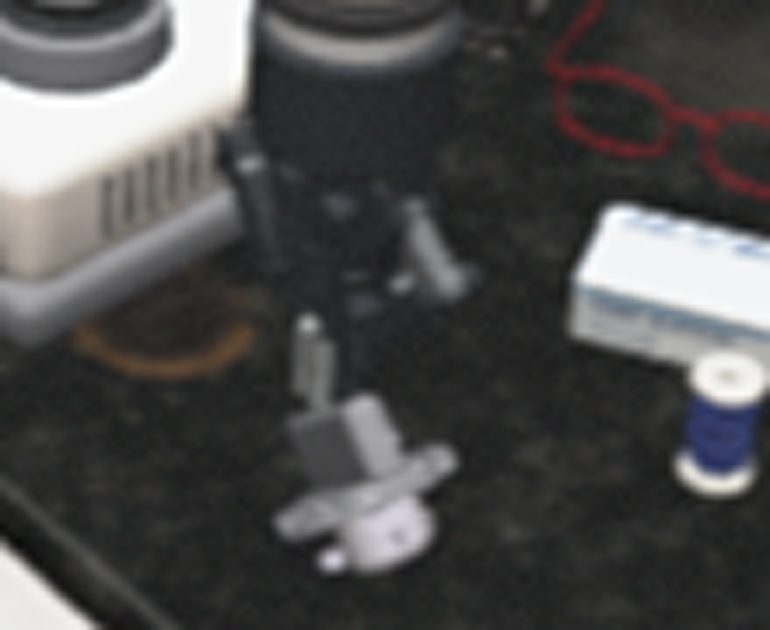

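The reading of 12 N upward means the tip sticks to the face and jams. The tip has to rise along the cap's arc as it pushes.

Emit:
servo_tool([
  {"dx": 0,"dy": 0,"dz": 0.2,"spin": 0},
  {"dx": -0.01,"dy": -0.25,"dz": 0.3,"spin": 0},
  {"dx": -0.02,"dy": -0.5,"dz": 0.38,"spin": 0},
  {"dx": -0.03,"dy": -0.75,"dz": 0.44,"spin": 0},
  {"dx": -0.04,"dy": -1.0,"dz": 0.48,"spin": 0},
])

```text
time_s: 8.35
eef_pos: [0.4536, -0.2086, 0.0687]
orientation: [[0.0, -0.999, 0.045], [-0.0, 0.045, 0.999], [-1.0, -0.0, -0.0]]
wrist_force: [-0.5, 0.3, 1.9]
grip_width: 0.0
```

Run:
```python
from shot import *
shot('wrist','w12'); shot('scene','s12',(300,200,410,290),7);print(env.get_state()['eef_pos'])
```

```text
[ 0.45355128 -0.20892685  0.06872732]
```

View pics/w12.png

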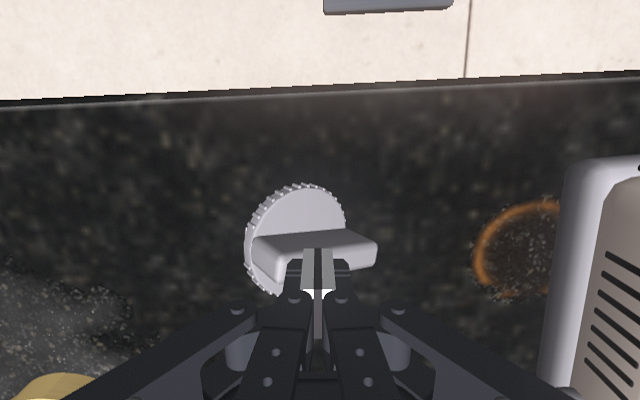

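View pics/s12.png

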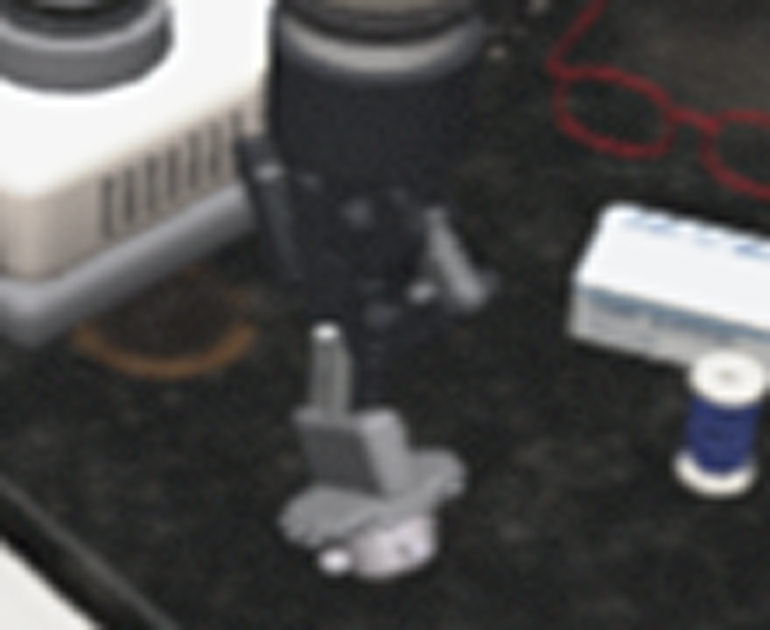

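Emit:
servo_tool([
  {"dx": -0.01,"dy": -0.2,"dz": 0.02,"spin": 0},
  {"dx": -0.02,"dy": -0.4,"dz": 0.03,"spin": 0},
  {"dx": -0.02,"dy": -0.6,"dz": 0.03,"spin": 0},
])

```text
time_s: 8.75
eef_pos: [0.4536, -0.2146, 0.0691]
orientation: [[0.0, -0.999, 0.045], [-0.0, 0.045, 0.999], [-1.0, -0.0, -0.0]]
wrist_force: [-1.1, 0.6, 4.3]
grip_width: -0.0001
```

Run:
```python
from shot import *
shot('scene','s13',(300,200,410,290),7);print(env.get_state()['eef_pos'])
```

```text
[ 0.45359461 -0.21501923  0.06917121]
```

View pics/s13.png

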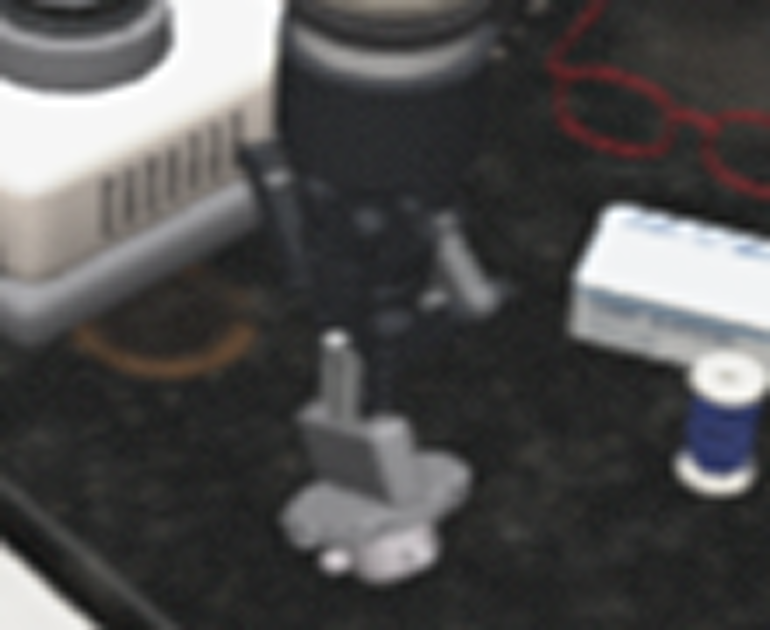

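Emit:
servo_tool([
  {"dx": -0.01,"dy": -0.2,"dz": 0.02,"spin": 0},
  {"dx": -0.02,"dy": -0.4,"dz": 0.02,"spin": 0},
  {"dx": -0.02,"dy": -0.5,"dz": 0.02,"spin": 0},
])

```text
time_s: 9.1
eef_pos: [0.4532, -0.2197, 0.0692]
orientation: [[0.0, -0.999, 0.046], [-0.0, 0.046, 0.999], [-1.0, -0.0, -0.0]]
wrist_force: [-0.4, -0.6, 3.9]
grip_width: 0.0
```

Run:
```python
from shot import *
shot('scene','s14',(300,200,410,290),7);print(env.get_state()['eef_pos'])
```

```text
[ 0.45323344 -0.21978763  0.06921894]
```

View pics/s14.png

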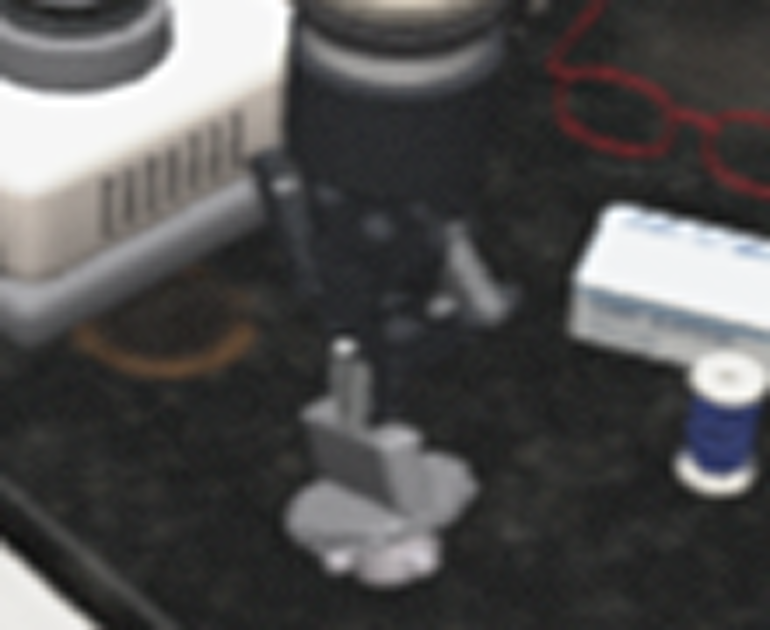

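Emit:
servo_tool([
  {"dx": -0.01,"dy": -0.2,"dz": 0,"spin": 0},
  {"dx": -0.02,"dy": -0.4,"dz": -0.02,"spin": 0},
  {"dx": -0.02,"dy": -0.6,"dz": -0.04,"spin": 0},
  {"dx": -0.02,"dy": -0.8,"dz": -0.06,"spin": 0},
])

```text
time_s: 9.55
eef_pos: [0.4531, -0.2277, 0.0686]
orientation: [[0.0, -0.999, 0.045], [-0.0, 0.045, 0.999], [-1.0, -0.0, -0.0]]
wrist_force: [0.1, -0.5, 4.4]
grip_width: -0.0
```

Run:
```python
from shot import *
shot('scene','s15',(300,200,410,290),7);print(env.get_state()['eef_pos'])
```

```text
[ 0.45301943 -0.22807472  0.06859973]
```

View pics/s15.png

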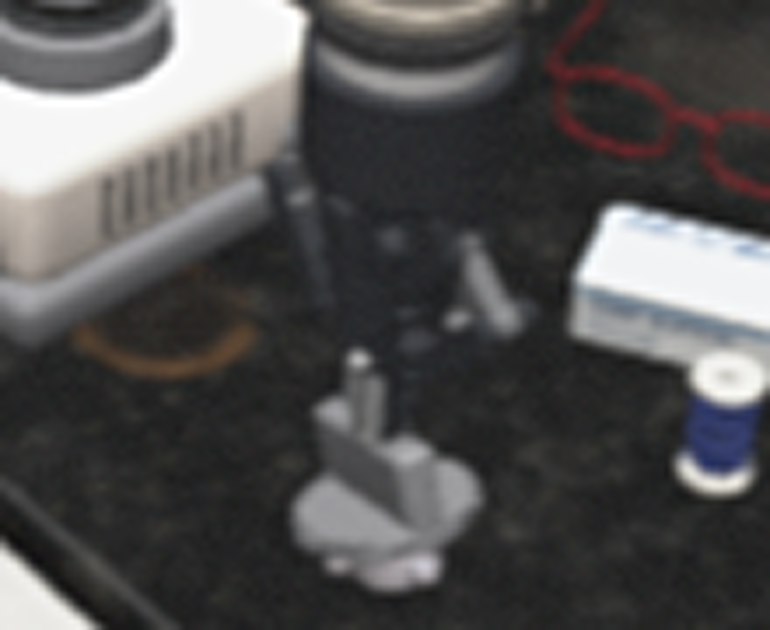

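The cap follows the finger under light pressure. I'll keep going along the arc, now downward.

Emit:
servo_tool([
  {"dx": -0.01,"dy": -0.2,"dz": -0.03,"spin": 0},
  {"dx": -0.02,"dy": -0.4,"dz": -0.08,"spin": 0},
  {"dx": -0.02,"dy": -0.6,"dz": -0.14,"spin": 0},
  {"dx": -0.03,"dy": -0.8,"dz": -0.22,"spin": 0},
])

```text
time_s: 10.0
eef_pos: [0.4531, -0.2364, 0.0668]
orientation: [[0.001, -0.999, 0.046], [-0.001, 0.046, 0.999], [-1.0, -0.001, -0.001]]
wrist_force: [-0.5, -2.6, 8.1]
grip_width: 0.0003
```

Run:
```python
from shot import *
shot('scene','s16',(300,200,410,290),7);print(env.get_state()['eef_pos'])
```

```text
[ 0.4530519  -0.23685583  0.06678283]
```

View pics/s16.png

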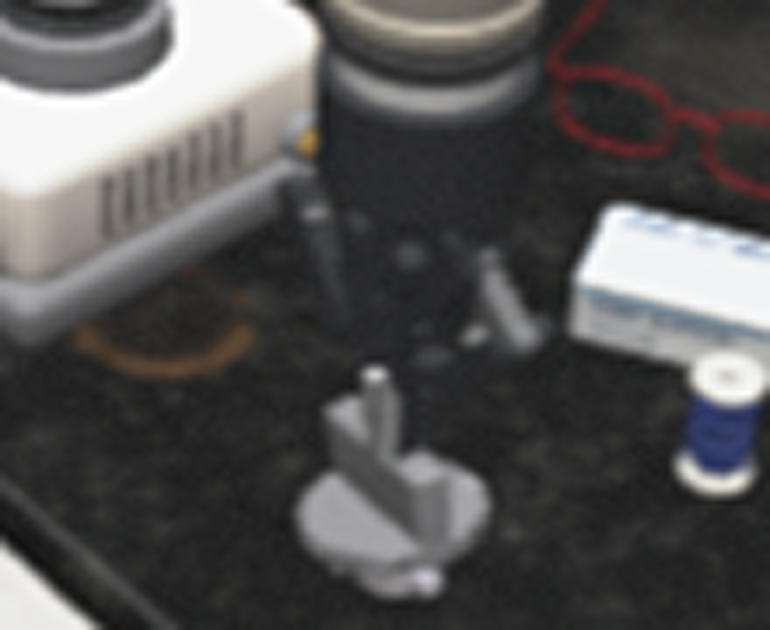

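Emit:
servo_tool([
  {"dx": 0,"dy": -0.2,"dz": -0.06,"spin": 0},
  {"dx": 0,"dy": -0.4,"dz": -0.13,"spin": 0},
  {"dx": 0,"dy": -0.6,"dz": -0.2,"spin": 0},
  {"dx": 0,"dy": -0.8,"dz": -0.3,"spin": 0},
])

```text
time_s: 10.45
eef_pos: [0.4532, -0.2452, 0.0641]
orientation: [[0.002, -0.999, 0.046], [-0.003, 0.046, 0.999], [-1.0, -0.002, -0.003]]
wrist_force: [-1.9, -2.4, 7.9]
grip_width: 0.0001
```

Run:
```python
from shot import *
shot('scene','s17',(300,200,410,290),7);shot('wrist','w17');print(env.get_state()['eef_pos'])
```

```text
[ 0.45302439 -0.2455174   0.06398138]
```

View pics/s17.png

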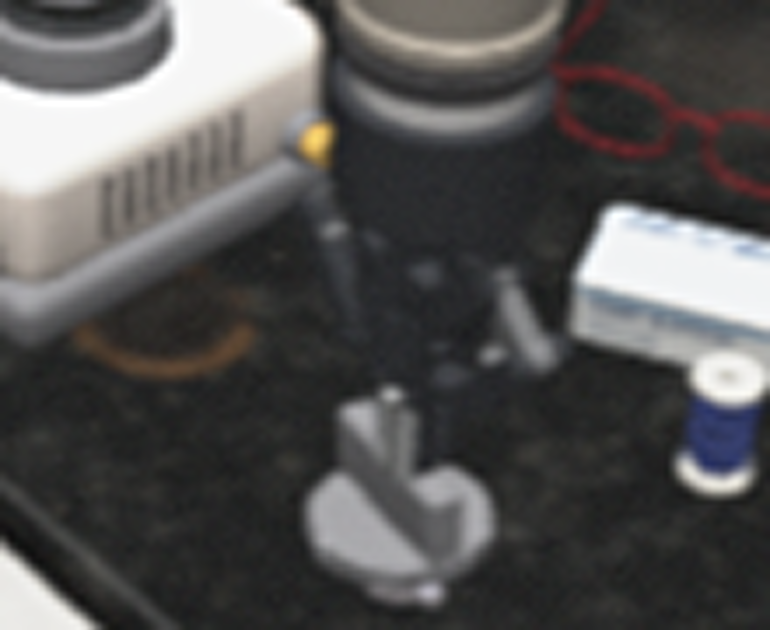

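View pics/w17.png

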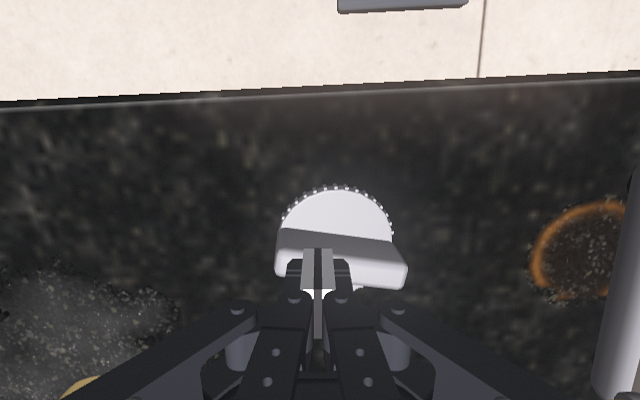

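Emit:
servo_tool([
  {"dx": 0,"dy": -0.2,"dz": -0.08,"spin": 0},
  {"dx": 0,"dy": -0.35,"dz": -0.13,"spin": 0},
  {"dx": 0,"dy": -0.35,"dz": 0.1,"spin": 0},
  {"dx": 0,"dy": -0.35,"dz": 0.6,"spin": 0},
  {"dx": 0,"dy": -0.35,"dz": 2,"spin": 0},
])

```text
time_s: 11.05
eef_pos: [0.4513, -0.2454, 0.0825]
orientation: [[-0.004, -0.999, 0.045], [0.002, 0.045, 0.999], [-1.0, 0.004, 0.002]]
wrist_force: [-0.8, -0.6, -0.4]
grip_width: 0.0
```

Emit:
servo_tool([
  {"dx": -2,"dy": 0,"dz": 4,"spin": 0},
  {"dx": -3,"dy": 0,"dz": 9,"spin": 0},
  {"dx": -3,"dy": 0,"dz": 14,"spin": 0},
  {"dx": -3,"dy": 0,"dz": 15,"spin": 0},
], claw=8.5)

```text
time_s: 11.45
eef_pos: [0.425, -0.2485, 0.2392]
orientation: [[0.01, -0.999, 0.046], [-0.002, 0.046, 0.999], [-1.0, -0.01, -0.001]]
wrist_force: [1.4, 0.2, 0.4]
grip_width: 0.0585
```

Run:
```python
from shot import *
shot('scene','s18',(300,200,410,290),7);shot('wrist','w18');s=env.get_state();print(s['time_s'],s['eef_pos'],s['joint_pos'])
```

```text
11.55 [ 0.42407467 -0.24693188  0.23577668] [-16.1387655    7.7936675   45.74775204 109.97140125  -6.35432182
  64.4306166  119.52149383]
```

View pics/s18.png

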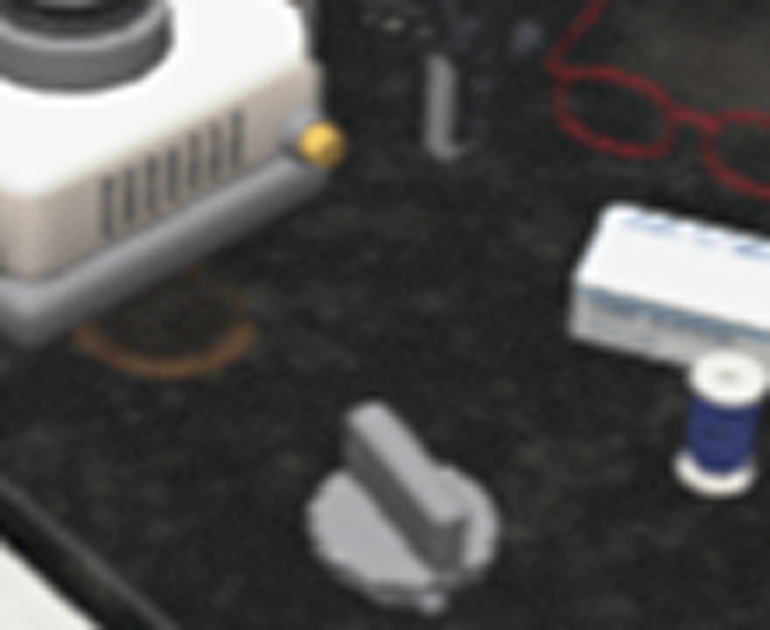

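View pics/w18.png

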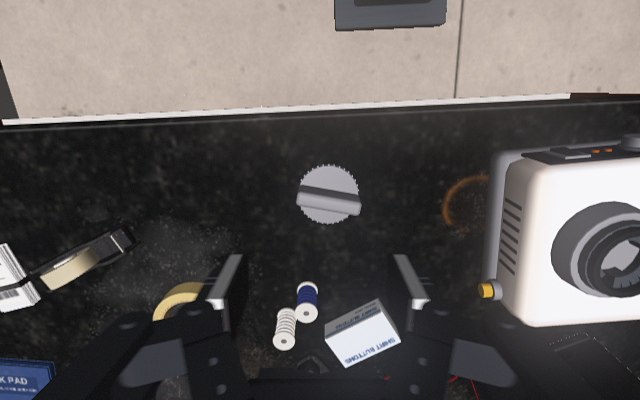

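The cap now stands upright, wing up, released, at wrist pixel (329,194). The filler is partly visible at (620,250). I'll measure the wing's position and heading.

Run:
```python
from shot import *
im=shot('wrist','w19',(285,150,375,235),8)
P=cloud(im)[150:240,285:375]; m=(P[:,:,2]>.055)&(P[:,:,2]<.07); q=P[m]
print(len(q),q.mean(0),q.min(0),q.max(0))
(c,sz,a)=cv2.minAreaRect((q[:,:2]*1000).astype(np.float32));print(c,sz,a)
w,V=np.linalg.eigh(np.cov(q[:,:2].T));print('az',np.degrees(np.arctan2(*V[::-1,1])))
d=P[(P[:,:,2]>.02)&(P[:,:,2]<.05)];d=d[(abs(d[:,2]-.032)<.006)];print('disc',d.mean(0),(d.min(0)+d.max(0))/2,d.max(0)-d.min(0))
h=P[:,:,2][m];print(np.percentile(h,[5,50,95]))
print(env.get_state()['eef_pos'])
```

```text
1021 [ 0.45586516 -0.23934746  0.0610699 ] [ 0.44322085 -0.27303456  0.05501607] [ 0.47066234 -0.20580163  0.06372714]
(457.3445739746094, -239.09799194335938) (67.9293441772461, 16.612640380859375) 76.75524139404297
az 76.82953472287615
disc [ 0.45078891 -0.23810767  0.03196586] [ 0.45740598 -0.23775878  0.03214697] [0.06965697 0.06586828 0.01170479]
[0.0574753  0.06151245 0.0628447 ]
[ 0.4229019  -0.24617066  0.23371918]
```

View pics/w19.png

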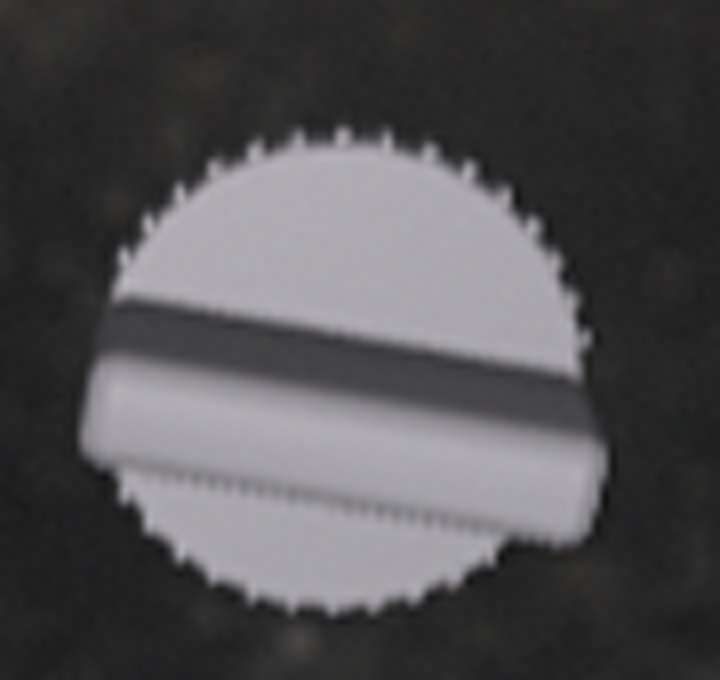

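Emit:
servo_tool([
  {"dx": 0,"dy": 0,"dz": 0,"spin": 8},
  {"dx": 0,"dy": 0,"dz": 0,"spin": 16},
])

```text
time_s: 11.8
eef_pos: [0.4214, -0.2456, 0.2311]
orientation: [[-0.005, -0.971, -0.238], [0.001, -0.238, 0.971], [-1.0, 0.004, 0.002]]
wrist_force: [0.2, -0.4, 0.1]
grip_width: 0.0849
```

Run:
```python
from shot import *
print(np.round(env.get_state()['joint_pos'],1))
```

```text
[-14.4   7.9  43.7 110.3  -6.   64.4 135.4]
```

Emit:
servo_tool([
  {"dx": 1,"dy": 0.2,"dz": 0,"spin": -8.5},
  {"dx": 2,"dy": 0.4,"dz": 0,"spin": -17},
  {"dx": 3,"dy": 0.6,"dz": 0,"spin": -25.5},
  {"dx": 3.6,"dy": 0.65,"dz": 0,"spin": -34},
  {"dx": 3.6,"dy": 0.65,"dz": 0,"spin": -42.5},
], claw=4.5)

```text
time_s: 12.3
eef_pos: [0.4582, -0.2389, 0.2307]
orientation: [[-0.005, -0.871, 0.491], [0.001, 0.491, 0.871], [-1.0, 0.005, -0.002]]
wrist_force: [0.1, 0.3, -1.1]
grip_width: 0.0448
```

Emit:
servo_tool([
  {"dx": 0,"dy": 0,"dz": -2,"spin": -8.5},
  {"dx": 0,"dy": 0,"dz": -4,"spin": -17},
  {"dx": 0,"dy": 0,"dz": -6,"spin": -25.5},
  {"dx": 0,"dy": 0,"dz": -8,"spin": -34},
  {"dx": 0,"dy": 0,"dz": -9,"spin": -42.5},
])

```text
time_s: 12.8
eef_pos: [0.4558, -0.2388, 0.1394]
orientation: [[-0.007, -0.309, 0.951], [0.002, 0.951, 0.309], [-1.0, 0.004, -0.006]]
wrist_force: [-0.8, -0.4, 0.6]
grip_width: 0.0452
```

Emit:
servo_tool([
  {"dx": 0,"dy": 0,"dz": 0,"spin": -8.5},
  {"dx": 0,"dy": 0,"dz": 0,"spin": -17},
  {"dx": 0,"dy": 0,"dz": 0,"spin": -25.5},
  {"dx": 0,"dy": 0,"dz": 0,"spin": -31.8},
  {"dx": 0,"dy": 0,"dz": 0,"spin": -31.8},
])

```text
time_s: 13.3
eef_pos: [0.457, -0.2395, 0.1411]
orientation: [[-0.005, 0.232, 0.973], [-0.0, 0.973, -0.232], [-1.0, -0.001, -0.005]]
wrist_force: [-0.3, -0.1, -0.3]
grip_width: 0.0449
```

Run:
```python
from shot import *
shot('wrist','w20');s=env.get_state();print(s['eef_pos'],np.round(s['joint_pos'],1),np.round(s['orientation'],3))
```

```text
[ 0.45723491 -0.23960133  0.14146127] [-25.9  26.6  62.6 112.9 -28.   57.6  36.6] [[-0.004  0.23   0.973]
 [ 0.     0.973 -0.23 ]
 [-1.    -0.001 -0.004]]
```

View pics/w20.png

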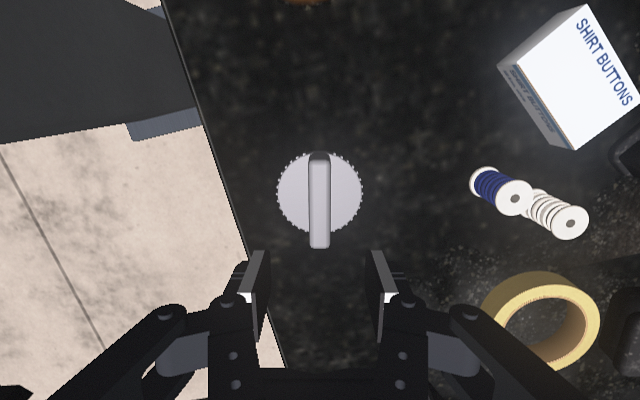

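The wing is upright in the image and centred between the pads, with the cap at (320,200). Descending to grip.

Emit:
servo_tool([
  {"dx": 0,"dy": 0,"dz": -4,"spin": 0},
  {"dx": 0,"dy": 0,"dz": -7.5,"spin": 0},
  {"dx": 0,"dy": 0,"dz": -9.5,"spin": 0},
  {"dx": 0,"dy": 0,"dz": -10.3,"spin": 0},
  {"dx": 0,"dy": 0,"dz": -10.3,"spin": 0},
])

```text
time_s: 13.85
eef_pos: [0.4576, -0.2399, 0.0392]
orientation: [[-0.002, 0.231, 0.973], [0.001, 0.973, -0.231], [-1.0, 0.0, -0.003]]
wrist_force: [-0.3, -0.6, -0.6]
grip_width: 0.0449
```

Emit:
servo_tool([
  {"dx": 0,"dy": 0,"dz": 0,"spin": 0},
  {"dx": 0,"dy": 0,"dz": 0,"spin": 0},
  {"dx": 0,"dy": 0,"dz": 0,"spin": 0},
  {"dx": 0,"dy": 0,"dz": 0,"spin": 0},
], claw=0.8)

```text
time_s: 14.25
eef_pos: [0.4595, -0.2407, 0.0414]
orientation: [[0.002, 0.231, 0.973], [-0.001, 0.973, -0.231], [-1.0, -0.0, 0.002]]
wrist_force: [-0.9, 0.3, 6.1]
grip_width: 0.0144
```

Run:
```python
from shot import *
shot('wrist','w21');s=env.get_state();print(s['eef_pos'],np.round(s['joint_pos'],1),s['wrist_force'],s['torque'],s['grip_width'])
```

```text
[ 0.45946465 -0.24075041  0.04140143] [-17.7  34.1  52.8 117.1 -37.5  47.2  43.9] [-1.36737221  0.24694797  6.61010869] [0.09468206 0.147903   0.01228688] 0.014768971591575843
```

View pics/w21.png

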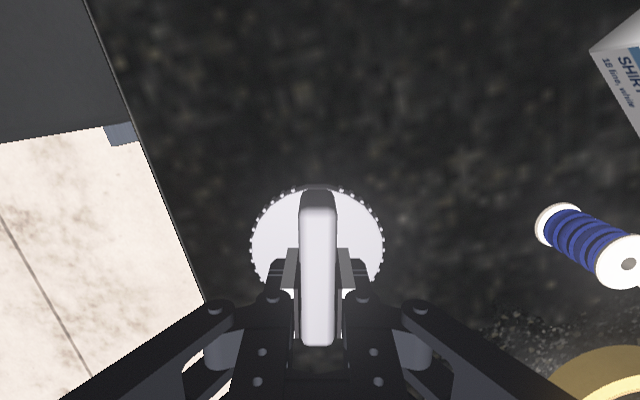

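The grip holds, at 14.5 mm opening. I'll lift and move part of the way so the wrist camera sees both the cap and the filler.

Emit:
servo_tool([
  {"dx": 0,"dy": 0,"dz": 2,"spin": 0},
  {"dx": 0,"dy": 0,"dz": 6,"spin": 0},
  {"dx": 0,"dy": 2,"dz": 11,"spin": 0},
  {"dx": 0,"dy": 6,"dz": 15,"spin": 0},
  {"dx": 0,"dy": 11,"dz": 17,"spin": 0},
])

```text
time_s: 14.8
eef_pos: [0.4595, -0.1448, 0.2066]
orientation: [[0.004, 0.236, 0.972], [-0.001, 0.972, -0.236], [-1.0, 0.0, 0.004]]
wrist_force: [0.8, 1.5, -1.0]
grip_width: 0.0145
```

Emit:
servo_tool([
  {"dx": 1,"dy": 3,"dz": 0,"spin": 0},
  {"dx": 1,"dy": 3,"dz": 0,"spin": 0},
  {"dx": 1,"dy": 3,"dz": 0,"spin": 0},
])

```text
time_s: 15.1
eef_pos: [0.4687, -0.1125, 0.2038]
orientation: [[-0.0, 0.229, 0.973], [0.0, 0.973, -0.229], [-1.0, -0.0, -0.0]]
wrist_force: [-0.7, -1.6, -2.1]
grip_width: 0.0146
```

Run:
```python
from shot import *
shot('wrist','w22');s=env.get_state();print(s['eef_pos'],np.round(s['joint_pos'],1),s['wrist_force'],s['torque'],s['grip_width'])
print(np.round(s['orientation'],4))
```

```text
[ 0.46823236 -0.11375941  0.20371498] [-52.3  18.6  73.5 113.5 -20.2  62.6  16.5] [ 0.48571536 -0.26593094 -1.81173112] [-0.02335352 -0.03495185  0.04268473] 0.014677988472651539
[[-5.000e-04  2.314e-01  9.729e-01]
 [-3.000e-04  9.729e-01 -2.314e-01]
 [-1.000e+00 -4.000e-04 -4.000e-04]]
```

View pics/w22.png

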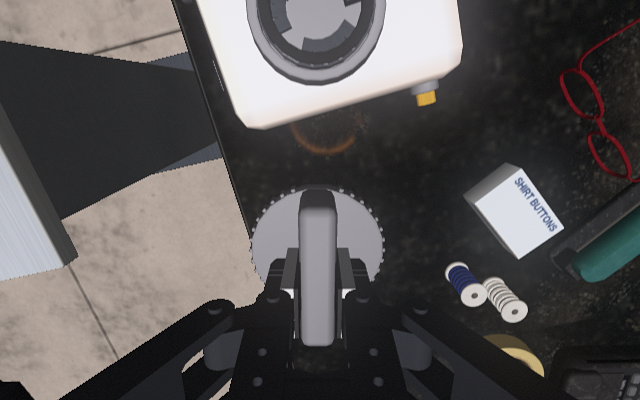

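The cap is held; its disc is centred at about (317,250). The filler boss at (316,20) is partly cut off, so I'll move closer.

Emit:
servo_tool([
  {"dx": 0.5,"dy": 2,"dz": 0.5,"spin": 0},
  {"dx": 1,"dy": 4,"dz": 1,"spin": 0},
  {"dx": 1,"dy": 5,"dz": 1,"spin": 0},
  {"dx": 1,"dy": 5,"dz": 1,"spin": 0},
  {"dx": 1,"dy": 5,"dz": 1,"spin": 0},
])

```text
time_s: 15.65
eef_pos: [0.478, -0.065, 0.2136]
orientation: [[-0.001, 0.233, 0.972], [-0.001, 0.972, -0.233], [-1.0, -0.001, -0.0]]
wrist_force: [-0.0, -0.6, -1.1]
grip_width: 0.0151
```

Run:
```python
from shot import *
shot('wrist','w23');s=env.get_state();print(s['eef_pos'],np.round(s['joint_pos'],1),s['wrist_force'],s['torque'],s['grip_width'])
print(np.round(s['orientation'],4))
```

```text
[ 0.47804442 -0.06513357  0.21370179] [-59.6  18.5  75.2 112.7 -20.   63.9  10.4] [-0.31693909 -0.26664137 -1.61602175] [-0.0088688  -0.06079877  0.07120384] 0.014900810976461587
[[-4.000e-04  2.338e-01  9.723e-01]
 [-7.000e-04  9.723e-01 -2.338e-01]
 [-1.000e+00 -8.000e-04 -2.000e-04]]
```

View pics/w23.png

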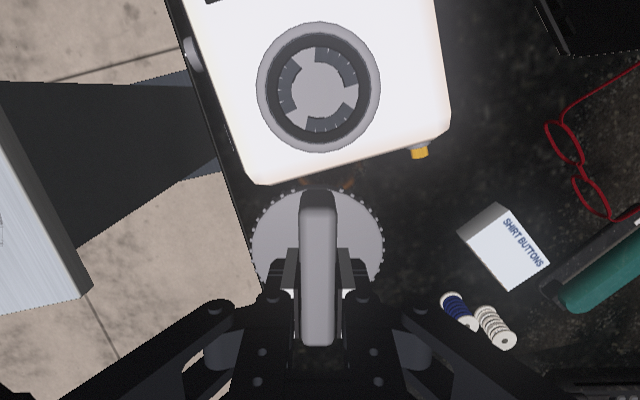

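Now the whole filler is in view at about (318,88), with its three slots visible as bright notches. I'll crop in and measure the filler centre, the slot angles and the cap's disc centre.

Run:
```python
from h import *
im=pickle.load(open('w23.pkl','rb'));c=im['color'][:,:,::-1]
cv2.imwrite('pics/w23f.png',cv2.resize(c[15:160,245:395],None,fx=5,fy=4.1,interpolation=cv2.INTER_CUBIC) if 0 else cv2.resize(c[20:140,255:380],None,fx=5,fy=5,interpolation=cv2.INTER_CUBIC))
# boss outer rim: rectify plane z=.122 as top view
def rect(z,cx,cy,half,n=600):
    g=np.linspace(-half,half,n); X,Y=np.meshgrid(g+cx,g[::-1]+cy)
    R=np.array(im['attitude']);p=(np.stack([X,Y,np.full_like(X,z)],-1)-np.array(im['eye']))@R
    return cv2.remap(c,(im['fx']*p[...,0]/p[...,2]+im['cx']).astype(np.float32),(im['fy']*p[...,1]/p[...,2]+im['cy']).astype(np.float32),cv2.INTER_CUBIC)
f=ray(im,318,88,.122);print(f)
cv2.imwrite('pics/rect122.png',rect(.125,f[0],f[1],.03)); 
P=cloud(im)
sub=P[10:160,250:390].reshape(-1,3);sub=sub[(sub[:,2]>.112)&(sub[:,2]<.16)]
print(len(sub),np.histogram(sub[:,2],bins=np.arange(.112,.135,.001)))
rim=sub[(abs(sub[:,2]-.122)<.002)]; print(rim.mean(0),(rim.min(0)+rim.max(0))/2,rim.max(0)-rim.min(0))
(cc,r)=cv2.minEnclosingCircle((sub[:,:2]*1000).astype(np.float32));print('enc',cc,r)
# bore: where depth low inside
```

```text
[0.49636679 0.01315363 0.122     ]
9640 (array([   5,    3,    7,    6,    7,    6,   10,   22,  211, 1133, 1761,
        735,  924,  903,  162,   42,  206,  229,   77,   43,   68,  120,
        461]), array([0.112, 0.113, 0.114, 0.115, 0.116, 0.117, 0.118, 0.119, 0.12 ,
       0.121, 0.122, 0.123, 0.124, 0.125, 0.126, 0.127, 0.128, 0.129,
       0.13 , 0.131, 0.132, 0.133, 0.134, 0.135]))
[0.49655465 0.01427186 0.12229723] [0.49579193 0.01128131 0.12200581] [0.08405108 0.08406723 0.00397441]
enc (495.7900085449219, 11.187103271484375) 42.302345275878906
```

View pics/w23f.png

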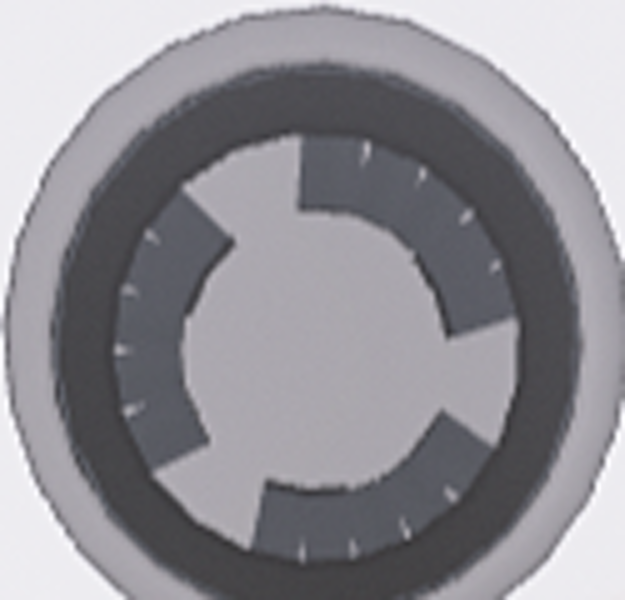

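View pics/rect122.png

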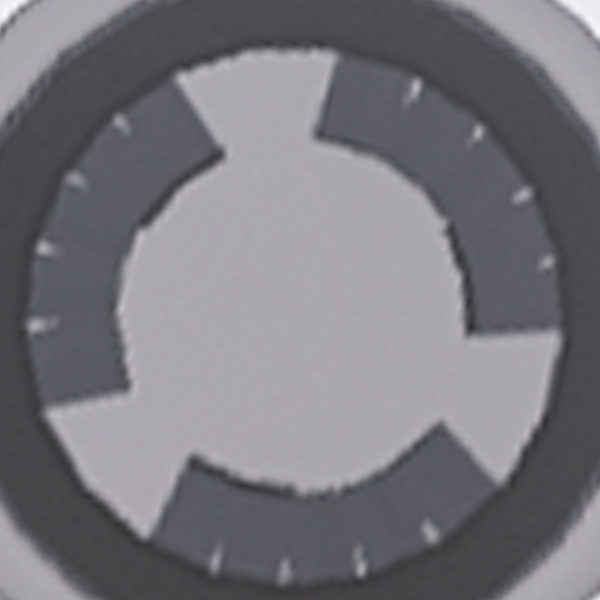

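The filler centre is about (0.4958, 0.0115), with slots near 98.5°, 218.5° and 338.5° in world azimuth. From the way it tipped over, the cap's lugs should be at about 16.6° mod 120. Next is the held cap's centre relative to the TCP.

Run:
```python
from h import *
im=pickle.load(open('w23.pkl','rb'));c=im['color'][:,:,::-1]
tcp=np.array([.47804,-.06513]);ty=np.array([.2338,.9723]);tz=np.array([.9723,-.2338]);z=.2137-.0094
R=np.array(im['attitude']);n=640;g=np.linspace(-.04,.04,n)
A,B=np.meshgrid(g,g[::-1]) # right=tool z, up=tool y
W=np.stack([tcp[0]+A*tz[0]+B*ty[0],tcp[1]+A*tz[1]+B*ty[1],np.full_like(A,z)],-1)
p=(W-np.array(im['eye']))@R
r=cv2.remap(c,(im['fx']*p[...,0]/p[...,2]+im['cx']).astype(np.float32),(im['fy']*p[...,1]/p[...,2]+im['cy']).astype(np.float32),cv2.INTER_CUBIC)
cv2.circle(r,(320,320),272,(0,0,255),1);cv2.imwrite('pics/rcap.png',r)
P=cloud(im);q=P[180:290,240:400].reshape(-1,3);q=q[(abs(q[:,2]-z)<.006)];print(len(q),np.median(q[:,2]))
d=q[:,:2]-tcp;a=d@tz;b=d@ty;print('z-range',a.min(),a.max(),'y max',b.max())
# circle fit to outer boundary pts per angle
ang=np.degrees(np.arctan2(b,a));rr=np.hypot(a,b);pts=[]
for t in range(-10,190,6):
    m=(abs(ang-t)<3)
    if m.sum()>3: i=np.argmax(np.where(m,rr,0));pts.append((a[i],b[i]))
pts=np.array(pts);M=np.c_[2*pts,np.ones(len(pts))];s=np.linalg.lstsq(M,(pts**2).sum(1),rcond=None)[0];print('centre a,b',s[:2],'r',np.sqrt(s[2]+s[0]**2+s[1]**2))
```

```text
5964 0.20402206196306125
z-range -0.03598284355978622 0.03401801085907421 y max 0.03524277360589633
centre a,b [-0.00107026  0.00092068] r 0.034753145035361296
```

View pics/rcap.png

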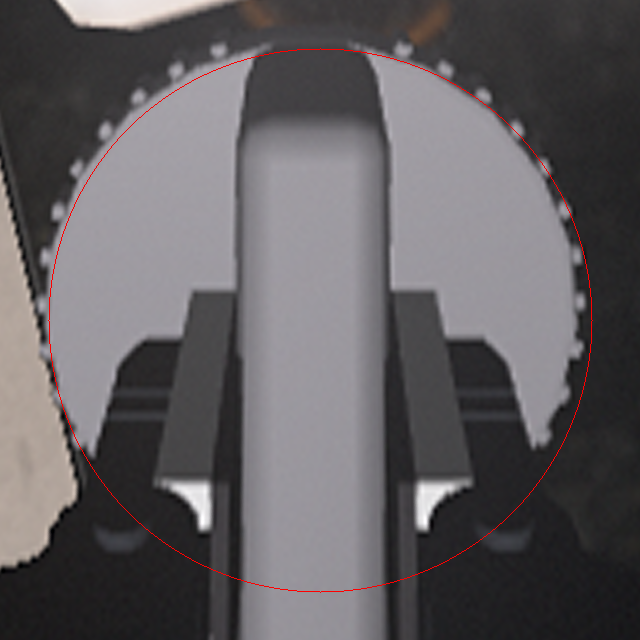

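Emit:
servo_tool([
  {"dx": 0.4,"dy": 1.5,"dz": 0,"spin": 8.4},
  {"dx": 0.8,"dy": 3,"dz": 0,"spin": 16.8},
  {"dx": 1.2,"dy": 4.5,"dz": 0,"spin": 25.2},
  {"dx": 1.6,"dy": 6,"dz": 0,"spin": 33.6},
  {"dx": 1.9,"dy": 7.6,"dz": 0,"spin": 42},
])

```text
time_s: 16.2
eef_pos: [0.4977, 0.0113, 0.2139]
orientation: [[0.0, -0.482, 0.876], [-0.0, 0.876, 0.482], [-1.0, -0.0, 0.0]]
wrist_force: [-0.6, -0.4, -1.4]
grip_width: 0.0146
```

Emit:
servo_tool([
  {"dx": 0,"dy": 0,"dz": 0,"spin": 8.4},
  {"dx": 0,"dy": 0,"dz": 0,"spin": 16.8},
  {"dx": 0,"dy": 0,"dz": 0,"spin": 25.2},
  {"dx": 0,"dy": 0,"dz": 0,"spin": 33.6},
  {"dx": 0,"dy": 0,"dz": 0,"spin": 40},
])

```text
time_s: 16.7
eef_pos: [0.4975, 0.0107, 0.2138]
orientation: [[-0.0, -0.932, 0.362], [-0.0, 0.362, 0.932], [-1.0, 0.0, -0.0]]
wrist_force: [-0.1, -0.3, -1.0]
grip_width: 0.0147
```

Emit:
servo_tool([
  {"dx": 0,"dy": 0,"dz": -0.5,"spin": 0},
  {"dx": 0,"dy": 0,"dz": -1.5,"spin": 0},
  {"dx": 0,"dy": 0,"dz": -2.5,"spin": 0},
  {"dx": 0,"dy": 0,"dz": -3.5,"spin": 0},
  {"dx": 0,"dy": 0,"dz": -3.5,"spin": 0},
])

```text
time_s: 17.2
eef_pos: [0.4963, 0.0123, 0.177]
orientation: [[-0.004, -0.931, 0.366], [-0.001, 0.366, 0.931], [-1.0, 0.003, -0.002]]
wrist_force: [-0.4, 0.2, -1.6]
grip_width: 0.0147
```

Run:
```python
from shot import *
shot('wrist','w24');shot('scene','s24',(270,150,380,240),7);s=env.get_state();print(s['eef_pos'],np.round(s['joint_pos'],1),s['wrist_force'],s['torque'],s['grip_width'])
print(np.round(s['orientation'],4))
```

```text
[0.49757325 0.01233114 0.17852875] [-50.6  15.2  52.  113.  -14.   58.3  76.5] [-0.82293075  0.71273591 -1.26002965] [0.01774607 0.00120413 0.02560046] 0.014794670340245895
[[-7.000e-04 -9.310e-01  3.651e-01]
 [-6.000e-04  3.651e-01  9.310e-01]
 [-1.000e+00  4.000e-04 -8.000e-04]]
```

View pics/w24.png

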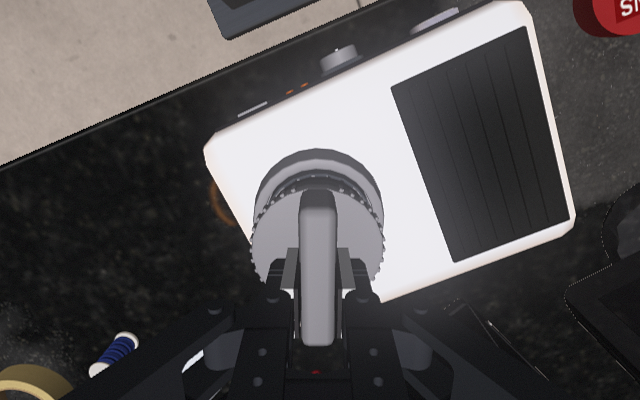

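View pics/s24.png

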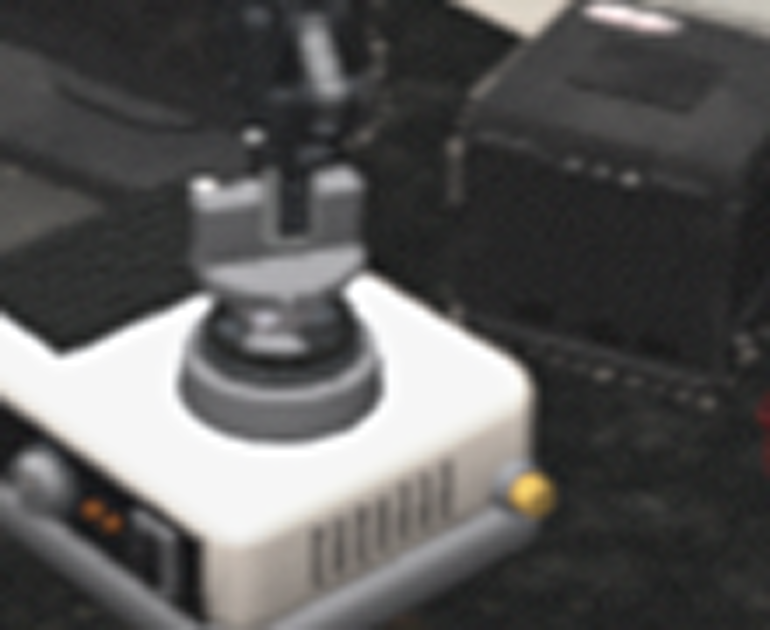

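Emit:
servo_tool([
  {"dx": -0.07,"dy": -0.12,"dz": -0.5,"spin": 0},
  {"dx": -0.07,"dy": -0.12,"dz": -0.9,"spin": 0},
  {"dx": -0.07,"dy": -0.12,"dz": -1.2,"spin": 0},
  {"dx": -0.07,"dy": -0.12,"dz": -1.5,"spin": 0},
])

```text
time_s: 17.7
eef_pos: [0.4973, 0.0114, 0.1638]
orientation: [[0.001, -0.931, 0.365], [0.0, 0.365, 0.931], [-1.0, -0.0, 0.001]]
wrist_force: [0.0, 0.8, 0.4]
grip_width: 0.0152
```

Emit:
servo_tool([
  {"dx": 0,"dy": 0,"dz": 0,"spin": 0},
])

```text
time_s: 17.8
eef_pos: [0.4972, 0.0115, 0.1637]
orientation: [[0.0, -0.931, 0.365], [0.0, 0.365, 0.931], [-1.0, -0.0, 0.0]]
wrist_force: [0.8, 1.1, -1.6]
grip_width: 0.0149
```

Emit:
servo_tool([
  {"dx": 0,"dy": 0,"dz": -0.1,"spin": 0},
  {"dx": 0,"dy": 0,"dz": -0.2,"spin": 0},
  {"dx": 0,"dy": 0,"dz": -0.3,"spin": 0},
  {"dx": 0,"dy": 0,"dz": -0.4,"spin": 0},
  {"dx": 0,"dy": 0,"dz": -0.4,"spin": 0},
])

```text
time_s: 18.3
eef_pos: [0.4975, 0.0113, 0.1601]
orientation: [[0.001, -0.931, 0.365], [0.0, 0.365, 0.931], [-1.0, -0.001, 0.001]]
wrist_force: [2.5, -0.4, -0.8]
grip_width: 0.0145
```

Emit:
servo_tool([
  {"dx": 0.05,"dy": 0,"dz": -0.1,"spin": 0},
  {"dx": 0.05,"dy": 0,"dz": -0.2,"spin": 0},
  {"dx": 0.05,"dy": 0,"dz": -0.3,"spin": 0},
  {"dx": 0.05,"dy": 0,"dz": -0.4,"spin": 0},
  {"dx": 0.05,"dy": 0,"dz": -0.4,"spin": 0},
])

```text
time_s: 18.8
eef_pos: [0.4976, 0.0113, 0.1558]
orientation: [[0.0, -0.931, 0.365], [0.0, 0.365, 0.931], [-1.0, -0.0, 0.0]]
wrist_force: [1.0, 1.3, -2.4]
grip_width: 0.0145
```

There's no vertical resistance at −4.6 mm, so the lugs are already in their slots. Now I'll press down on the seal.

Emit:
servo_tool([
  {"dx": 0,"dy": 0,"dz": -0.15,"spin": 0},
  {"dx": 0,"dy": 0,"dz": -0.3,"spin": 0},
  {"dx": 0,"dy": 0,"dz": -0.4,"spin": 0},
  {"dx": 0,"dy": 0,"dz": -0.5,"spin": 0},
  {"dx": 0,"dy": 0,"dz": -0.5,"spin": 0},
])

```text
time_s: 19.3
eef_pos: [0.4977, 0.0113, 0.1512]
orientation: [[0.0, -0.931, 0.365], [0.0, 0.365, 0.931], [-1.0, -0.0, 0.001]]
wrist_force: [-0.2, 0.0, 4.8]
grip_width: 0.0148
```

Emit:
servo_tool([
  {"dx": 0,"dy": 0,"dz": -0.15,"spin": 0},
  {"dx": 0,"dy": 0,"dz": -0.3,"spin": 0},
  {"dx": 0,"dy": 0,"dz": -0.35,"spin": 0},
  {"dx": 0,"dy": 0,"dz": -0.35,"spin": 0},
])

```text
time_s: 19.7
eef_pos: [0.4978, 0.0112, 0.1483]
orientation: [[0.0, -0.931, 0.365], [0.001, 0.365, 0.931], [-1.0, 0.0, 0.001]]
wrist_force: [-1.9, 1.6, 10.2]
grip_width: 0.0147
```

The force is as expected for about 7–8 mm of seal travel. Turning clockwise now.

Emit:
servo_tool([
  {"dx": 0,"dy": 0,"dz": 0,"spin": -3},
  {"dx": 0,"dy": 0,"dz": 0,"spin": -6},
  {"dx": 0,"dy": 0,"dz": 0,"spin": -10},
  {"dx": 0,"dy": 0,"dz": 0,"spin": -14},
])

```text
time_s: 20.1
eef_pos: [0.4982, 0.0108, 0.1483]
orientation: [[0.001, -0.814, 0.581], [-0.0, 0.581, 0.814], [-1.0, -0.001, 0.001]]
wrist_force: [-1.2, -0.5, 8.6]
grip_width: 0.015
```

Run:
```python
from shot import *
s=env.get_state();print(s['eef_pos'],s['wrist_force'],s['torque'],np.degrees(np.arctan2(s['orientation'][1][2],s['orientation'][0][2])))
```

```text
[0.49822433 0.01076163 0.14833622] [-1.20465618 -0.45738215  8.64324698] [0.20851204 0.21151022 0.15778301] 54.46639201513418
```

Emit:
servo_tool([
  {"dx": 0,"dy": 0,"dz": 0,"spin": -6},
  {"dx": -0.01,"dy": -0.01,"dz": 0,"spin": -12},
  {"dx": -0.02,"dy": -0.02,"dz": 0,"spin": -18},
  {"dx": -0.03,"dy": -0.03,"dz": 0,"spin": -24},
  {"dx": -0.04,"dy": -0.04,"dz": 0,"spin": -30},
])

```text
time_s: 20.6
eef_pos: [0.4981, 0.0105, 0.1484]
orientation: [[0.002, -0.413, 0.911], [-0.0, 0.911, 0.413], [-1.0, -0.001, 0.002]]
wrist_force: [-0.3, 0.4, 8.0]
grip_width: 0.015
```

Run:
```python
from shot import *
s=env.get_state();print(s['eef_pos'],s['wrist_force'],s['torque'],np.degrees(np.arctan2(s['orientation'][1][2],s['orientation'][0][2])))
shot('wrist','w25')
```

```text
[0.49812088 0.01053813 0.14842171] [-0.28084785  0.42431094  7.96017361] [ 0.14606471 -0.02706649  0.11732378] 24.3925695236653
```

View pics/w25.png

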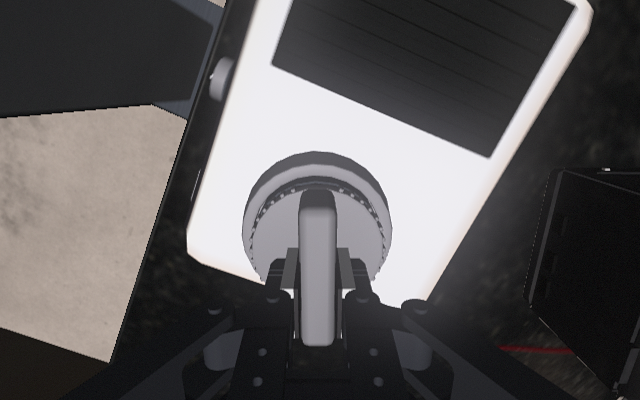

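The cap is still square in the jaws after turning 44°. Going slowly to the stop.

Emit:
servo_tool([
  {"dx": 0,"dy": 0,"dz": 0,"spin": -3},
  {"dx": 0,"dy": 0,"dz": 0,"spin": -6},
  {"dx": 0,"dy": 0,"dz": 0,"spin": -9},
])

```text
time_s: 20.95
eef_pos: [0.4981, 0.0105, 0.1484]
orientation: [[0.002, -0.268, 0.964], [-0.0, 0.964, 0.268], [-1.0, -0.001, 0.002]]
wrist_force: [-0.3, 0.1, 9.4]
grip_width: 0.0143
```

```bash
cat > st.py <<'E'
from shot import *
s=env.get_state();print(s['time_s'],np.round(s['eef_pos'],4),np.round(s['wrist_force'],1),np.round(s['torque'],2),np.degrees(np.arctan2(s['orientation'][1][2],s['orientation'][0][2])),np.round(s['joint_pos'],1))
E
python3 st.py
```

```text
20.95 [0.4981 0.0105 0.1484] [-0.3  0.1  9.4] [ 0.22 -0.    0.2 ] 15.516208998193406 [-57.4  23.4  63.9 115.  -25.2  56.7  34.4]
```

Emit:
servo_tool([
  {"dx": 0,"dy": 0,"dz": 0,"spin": -2},
  {"dx": 0,"dy": 0,"dz": 0,"spin": -4},
])

```text
time_s: 21.15
eef_pos: [0.4981, 0.0105, 0.1484]
orientation: [[0.002, -0.2, 0.98], [-0.0, 0.98, 0.2], [-1.0, -0.001, 0.002]]
wrist_force: [-1.2, 0.9, 10.2]
grip_width: 0.0149
```

```bash
python3 st.py
```

```text
21.15 [0.4981 0.0105 0.1484] [-1.2  0.9 10.2] [0.24 0.01 0.15] 11.551145819837844 [-58.   24.   64.9 115.  -26.1  57.   31.3]
```

Emit:
servo_tool([
  {"dx": 0,"dy": 0,"dz": 0,"spin": -2},
  {"dx": 0,"dy": 0,"dz": 0,"spin": -4},
])

```text
time_s: 21.35
eef_pos: [0.4977, 0.0105, 0.1484]
orientation: [[0.001, -0.134, 0.991], [-0.001, 0.991, 0.134], [-1.0, -0.001, 0.001]]
wrist_force: [-2.2, 0.8, 10.3]
grip_width: 0.0148
```

```bash
python3 st.py
```

```text
21.35 [0.4977 0.0105 0.1484] [-2.2  0.8 10.3] [0.11 0.27 0.95] 7.696590081320427 [-58.6  24.6  65.9 115.1 -26.8  57.3  28.2]
```

Emit:
servo_tool([
  {"dx": 0,"dy": 0,"dz": 0,"spin": -2},
  {"dx": 0,"dy": 0,"dz": 0,"spin": -2},
])

```text
time_s: 21.55
eef_pos: [0.4976, 0.0104, 0.1484]
orientation: [[0.0, -0.103, 0.995], [-0.002, 0.995, 0.103], [-1.0, -0.002, -0.0]]
wrist_force: [-2.4, 0.1, 11.3]
grip_width: 0.0146
```

```bash
python3 st.py
```

```text
21.55 [0.4976 0.0104 0.1484] [-2.4  0.1 11.3] [0.04 0.35 1.31] 5.91399854867287 [-58.9  25.   66.4 115.  -27.2  57.5  26.7]
```

Solid stop: the torque rose to 1.3 N m. Now I'll let it rise into the catch.

Emit:
servo_tool([
  {"dx": 0,"dy": 0,"dz": 0.1,"spin": 0},
  {"dx": 0,"dy": 0,"dz": 0.2,"spin": 0},
  {"dx": 0,"dy": 0,"dz": 0.3,"spin": 0},
  {"dx": 0,"dy": 0,"dz": 0.4,"spin": 0},
  {"dx": 0,"dy": 0,"dz": 0.4,"spin": 0},
])

```text
time_s: 22.05
eef_pos: [0.4969, 0.0108, 0.1496]
orientation: [[0.001, -0.099, 0.995], [-0.003, 0.995, 0.099], [-1.0, -0.003, 0.0]]
wrist_force: [6.1, -1.3, -14.7]
grip_width: 0.0146
```

```bash
python3 st.py
```

```text
22.05 [0.4969 0.0108 0.1496] [  6.1  -1.3 -14.7] [-0.24 -1.49  0.86] 5.676146444576971 [-59.2  24.8  66.7 115.1 -27.   57.5  26.3]
```

Emit:
servo_tool([
  {"dx": 0,"dy": 0,"dz": 0.1,"spin": 0},
  {"dx": 0,"dy": 0,"dz": 0.1,"spin": 0},
])

```text
time_s: 22.25
eef_pos: [0.4967, 0.0107, 0.1503]
orientation: [[0.001, -0.099, 0.995], [-0.003, 0.995, 0.099], [-1.0, -0.003, 0.0]]
wrist_force: [7.7, -1.8, -17.8]
grip_width: 0.0147
```

```bash
python3 st.py
```

```text
22.25 [0.4967 0.0107 0.1503] [  7.7  -1.8 -17.8] [-0.3  -1.67  0.92] 5.674882408294448 [-59.3  24.7  66.7 115.1 -26.9  57.6  26.2]
```

It won't rise: the twist holds the lugs against the stop by friction. I'll ease off the twist.

Emit:
servo_tool([
  {"dx": 0,"dy": 0,"dz": -0.4,"spin": 0.5},
  {"dx": 0,"dy": 0,"dz": -0.4,"spin": 1.0},
  {"dx": 0,"dy": 0,"dz": -0.4,"spin": 1.5},
])

```text
time_s: 22.55
eef_pos: [0.4971, 0.0106, 0.1493]
orientation: [[-0.001, -0.123, 0.992], [0.001, 0.992, 0.123], [-1.0, 0.001, -0.001]]
wrist_force: [-1.5, 0.4, 8.3]
grip_width: 0.0148
```

```bash
python3 st.py
```

```text
22.55 [0.4971 0.0106 0.1493] [-1.5  0.4  8.3] [0.08 0.3  0.47] 7.06087084722313 [-58.7  24.6  66.2 115.  -26.9  57.6  27.7]
```

Emit:
servo_tool([
  {"dx": 0,"dy": 0,"dz": 0,"spin": 0.7},
  {"dx": 0,"dy": 0,"dz": 0.1,"spin": 0.7},
  {"dx": 0,"dy": 0,"dz": 0.25,"spin": 0.7},
  {"dx": 0,"dy": 0,"dz": 0.4,"spin": 0.7},
])

```text
time_s: 22.95
eef_pos: [0.4969, 0.0107, 0.1518]
orientation: [[0.0, -0.135, 0.991], [-0.001, 0.991, 0.135], [-1.0, -0.001, 0.0]]
wrist_force: [4.3, -1.4, -8.7]
grip_width: 0.0147
```

```bash
python3 st.py
```

```text
22.95 [0.4969 0.0107 0.1518] [ 4.3 -1.4 -8.7] [-0.17 -1.06  0.35] 7.769948363035769 [-59.   24.3  66.3 114.9 -26.4  57.7  27.9]
```

```bash
cat > ht.py <<'E'
from shot import *
import sys
im=shot('wrist',sys.argv[1]);P=cloud(im)
s=env.get_state();t=np.array(s['eef_pos'][:2])
sub=P[140:290,230:410];sub=sub.reshape(-1,3);r=np.hypot(*(sub[:,:2]-np.array([.4965,.0112])).T)
for lo,hi,zl,zh,n in [(.012,.033,.13,.16,'disc'),(0,.034,.162,.19,'wing'),(.036,.047,.115,.13,'rim')]:
    q=sub[(r>lo)&(r<hi)&(sub[:,2]>zl)&(sub[:,2]<zh)];print(n,len(q),np.round(np.percentile(q[:,2],[10,30,50,70,90]),4) if len(q) else '')
    if n=='disc' and len(q)>50:
        A=np.c_[q[:,:2]-q[:,:2].mean(0),np.ones(len(q))];print('tilt deg',np.degrees(np.linalg.lstsq(A,q[:,2],rcond=None)[0][:2]))
E
python3 ht.py w26
```

```text
disc 4998 [0.1414 0.1418 0.1421 0.1424 0.143 ]
tilt deg [-0.02457867 -0.11886979]
wing 4979 [0.1686 0.1712 0.1719 0.1727 0.1811]
rim 3110 [0.1187 0.1216 0.1221 0.1225 0.123 ]
```

View pics/w26.png

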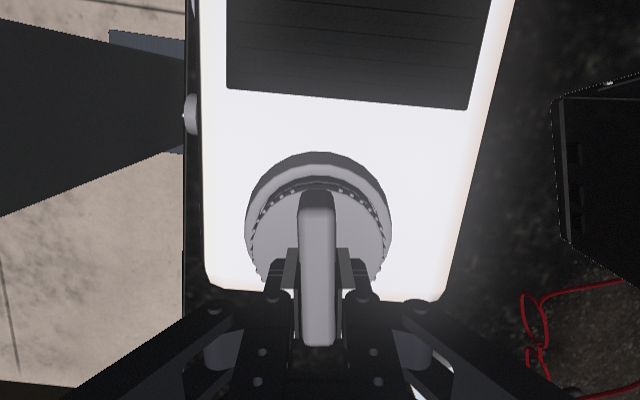

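The disc top reads 0.142, which puts the lugs at about −8.6 mm, and they resist being pulled further up. That fits being in the catch. I'll relax the pull and let go.

Emit:
servo_tool([
  {"dx": 0,"dy": 0,"dz": -0.1,"spin": 0},
  {"dx": 0,"dy": 0,"dz": -0.15,"spin": 0},
])

```text
time_s: 23.2
eef_pos: [0.4971, 0.0107, 0.152]
orientation: [[-0.001, -0.136, 0.991], [0.001, 0.991, 0.136], [-1.0, 0.001, -0.001]]
wrist_force: [-2.4, -0.8, 10.4]
grip_width: 0.0146
```

Emit:
servo_tool([
  {"dx": 0,"dy": 0,"dz": 0,"spin": 0},
  {"dx": 0,"dy": 0,"dz": 0.1,"spin": 0},
  {"dx": 0,"dy": 0,"dz": 0.3,"spin": 0},
  {"dx": 0,"dy": 0,"dz": 1,"spin": 0},
  {"dx": 0,"dy": 0,"dz": 3,"spin": 0},
], claw=5)

```text
time_s: 23.7
eef_pos: [0.4957, 0.0109, 0.1804]
orientation: [[-0.003, -0.135, 0.991], [-0.001, 0.991, 0.135], [-1.0, -0.0, -0.003]]
wrist_force: [-0.9, -0.1, 0.1]
grip_width: 0.05
```

Emit:
servo_tool([
  {"dx": 0,"dy": 0,"dz": 3,"spin": 0},
  {"dx": 0,"dy": 0,"dz": 6,"spin": 0},
  {"dx": 0,"dy": 0,"dz": 6,"spin": 0},
])

```text
time_s: 24.0
eef_pos: [0.4998, 0.0103, 0.2447]
orientation: [[0.007, -0.136, 0.991], [0.001, 0.991, 0.136], [-1.0, 0.0, 0.007]]
wrist_force: [0.6, 0.1, 0.7]
grip_width: 0.0502
```

```bash
python3 st.py
cat > lk.py <<'E'
from shot import *
import sys
im=shot('wrist',sys.argv[1]);P=cloud(im).reshape(-1,3);r=np.hypot(*(P[:,:2]-np.array([.4962,.0113])).T)
for lo,hi,zl,zh,n in [(.012,.033,.13,.155,'disc'),(0,.034,.162,.18,'wing'),(.036,.046,.115,.13,'rim')]:
    q=P[(r>lo)&(r<hi)&(P[:,2]>zl)&(P[:,2]<zh)];print(n,len(q),np.round(np.percentile(q[:,2],[10,50,90]),4) if len(q) else '')
    if n=='disc' and len(q)>50:
        A=np.c_[q[:,:2]-q[:,:2].mean(0),np.ones(len(q))];print('tilt',np.degrees(np.linalg.lstsq(A,q[:,2],rcond=None)[0][:2]))
    if n=='wing' and len(q)>50:
        c,sz,a=cv2.minAreaRect((q[:,:2]*1000).astype(np.float32));w,V=np.linalg.eigh(np.cov(q[:,:2].T));print('centre',c,sz,'az',np.degrees(np.arctan2(*V[::-1,1])))
E
python3 lk.py w27
```

```text
24.0 [0.4998 0.0103 0.2447] [0.6 0.1 0.7] [ 0.   -0.   -0.03] 7.794032451442953 [-67.7  17.8  74.9 108.5 -18.8  67.4  21.6]
disc 3502 [0.1422 0.143  0.1439]
tilt [-0.03706169  0.03436715]
wing 2094 [0.1706 0.1726 0.1736]
centre (495.77813720703125, 11.771184921264648) (16.017786026000977, 66.88866424560547) az 99.51073674563757
rim 1552 [0.1194 0.1222 0.1232]
```

View pics/w27.png

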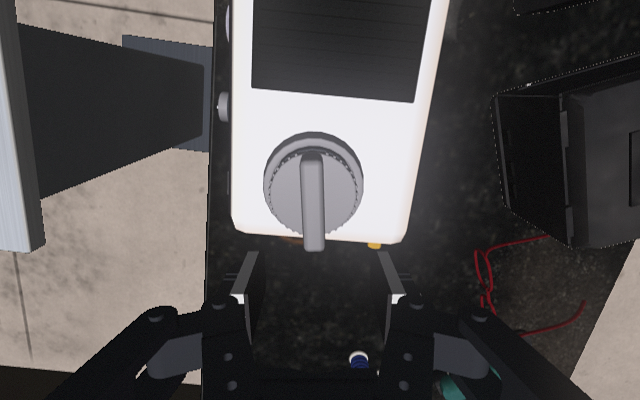

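The released cap reads disc 0.143 and wing top 0.173, which is the locked height (−8 mm), level and steady. I'll back away and check the other objects.

Emit:
servo_tool([
  {"dx": -1,"dy": -1,"dz": 4,"spin": 0},
  {"dx": -2,"dy": -2,"dz": 6,"spin": 0},
  {"dx": -3,"dy": -4,"dz": 7,"spin": 0},
  {"dx": -3,"dy": -4,"dz": 7,"spin": 0},
  {"dx": -3,"dy": -4,"dz": 7,"spin": 0},
])

```text
time_s: 24.55
eef_pos: [0.4666, -0.0288, 0.3104]
orientation: [[-0.001, -0.137, 0.991], [0.005, 0.991, 0.137], [-1.0, 0.005, 0.0]]
wrist_force: [-0.4, 0.1, -0.9]
grip_width: 0.05
```

```bash
python3 lk.py w28
python3 - <<'E'
from shot import *
im=shot('scene','s28');shot('top','t28')
for n,a,b in [('scene','scene0','s28'),('top','top0','t28')]:
    A=pickle.load(open(a+'.pkl','rb'))['color'].astype(int);B=pickle.load(open(b+'.pkl','rb'))['color'].astype(int)
    m=(abs(A-B).max(2)>40).astype(np.uint8);k,l,st,c=cv2.connectedComponentsWithStats(m)
    print(n,[(s[:5].tolist()) for s in st[1:] if s[4]>15])
E
```

```text
disc 2486 [0.1421 0.1431 0.1441]
tilt [-0.25100552 -0.00798887]
wing 1524 [0.1703 0.1725 0.1737]
centre (495.87969970703125, 11.137521743774414) (16.177867889404297, 67.58854675292969) az 99.49586185834679
rim 1259 [0.1207 0.1222 0.1233]
scene [[62, 0, 60, 103, 3557], [154, 0, 77, 14, 650], [233, 0, 5, 16, 56], [239, 0, 99, 70, 2476], [118, 9, 8, 23, 95], [115, 25, 6, 5, 21], [59, 33, 20, 59, 212], [124, 39, 4, 6, 16], [126, 53, 7, 11, 47], [125, 66, 7, 4, 16], [295, 67, 29, 10, 164], [297, 81, 29, 8, 154], [132, 91, 3, 8, 16], [76, 93, 7, 13, 48], [78, 104, 78, 131, 3753], [109, 104, 15, 3, 25], [136, 108, 7, 13, 50], [290, 111, 12, 9, 48], [78, 115, 9, 12, 54], [320, 131, 3, 13, 21], [300, 138, 7, 14, 47], [297, 180, 25, 20, 249], [158, 202, 11, 35, 100], [108, 211, 8, 29, 63], [95, 217, 11, 31, 72], [103, 248, 8, 14, 29], [146, 248, 15, 8, 41], [121, 254, 12, 13, 51], [358, 271, 25, 31, 487]]
top [[310, 188, 59, 151, 3737], [400, 221, 21, 23, 248], [49, 298, 104, 43, 1851], [39, 326, 17, 11, 44]]
```

View pics/s28.png

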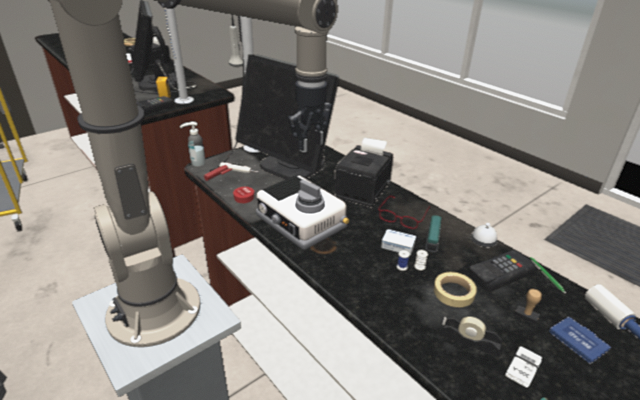

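The cap sits in the filler at (312,197), and the image differences show that only the arm and the cap have changed. Handing in.

```bash
python3 -c "
from rig import env
print(env.sign_off())"
```

```text
the job is handed in; nothing more can be done
None
```

The steamer is closed: the cap sits in the filler, locked and let go, and I handed the job in at about 25 s.

**Standing the cap up:** My first push tipped the cap right over and it came to rest half-tilted the other way. I then rolled it upright with a closed finger, pressing lightly and following its arc. It stood wing up on the counter, and I let go before gripping it again from above.

**Closing the filler:** I lined the lugs up with the slots from the wrist camera. They dropped in at the first lowering, so I did not need to search by feel. I pressed the seal down (10–12 N) and turned the cap clockwise about 59° to a solid stop at 1.3 N m. The brief says 54°; I put the extra down to play in the slots and error in my slot angle. The cap would not rise at first because the twist was holding the lugs against the stop. Easing the twist off by about 2° let it come up.

**Last checks:**
- **Locked height:** with the cap free, the disc top read 0.143 m and the wing top about 0.173 m. That puts the lugs at about −8 mm, the locked height.
- **Steady:** the cap was level, and two views after release gave the same reading.
- **Lock not tested after release:** I did not try to turn it back. It had resisted about 9 N of upward pull just before I let go.
- **Bystanders:** comparing pictures from before and after, only the cap and the arm had changed.

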